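# Load the produce caddy and bolt it into its bay

### The job

Put away the produce: lay every lime, lemon and garlic bulb from the worktop in the little wooden caddy on castors, roll the caddy (do not carry it) fully into its three-sided oak bay, and bolt it in. The bay's bolt is shot at the start: lift it by its black knob over the steel hump, draw it fully back and let it drop so that the entrance is free; once the caddy is parked, lift it over the hump again, slide it fully home and let it drop. Leave the mug, the tomato tin and the pepper mill standing where they are.

Things in the scene. Friction and masses are not known exactly. Their poses are not given: they have to be found in the camera images.
- caddy: open wooden tray on four small swivel castors, 204 mm long (its x), 172 mm wide (its y), 0.57 kg; origin on the worktop under its centre. Walls 6 mm thick, tray floor 38 mm and rim 78 mm above the worktop, inside 192 x 160 mm. Rolls in any direction with about 1 N; the castors start at random angles and swing round to trail once it moves. Either end may enter the bay first
- caddy_bar (a point): middle of the caddy's dark wooden crossbar, on a 12 mm thick post in the centre of the tray: 50 mm long along the caddy's y, 14 mm thick along its x, from 117 to 135 mm above the worktop (this point 126 mm). Grip it across the 14 mm from above to roll and steer the caddy
- bay_home (a point): point on the worktop in the middle of the fixed oak bay: with the caddy fully in, its origin is here and its x lies along the bay's x (either way round). x points from the open entrance into the bay. Rails 12 mm thick, 50 mm high: back rail's inner face at x = +110 mm, side rails' inner faces at y = +99 and -99 mm; side rails begin at x = -103 mm; no floor of its own
- bay: the bay again, same point and axes, for its bolt. The bolt bar runs along y, at x = -124 to -110 mm, 44 to 58 mm above the worktop; when shot it reaches 50 mm into the entrance from the side rail at y = -99 mm. Its block and steel cheeks stand outside, y = -101 to -207 mm, x = -135 to -99 mm, up to 60 mm high
- bolt_knob (a point): middle of the bolt's black upright knob, 22 mm diameter, from 75 to 106 mm above the worktop when down; this point 92 mm above it. In the bay's frame at x = -117 mm, y = -140 mm when shot and -190 mm when drawn. Rises and slides with the bolt; axes parallel to the bay's
- bolt (a joint): travel of the bolt in m: 0 = shot (fully home, bars the entrance), 0.05 = fully drawn; grows as the knob moves along the bay's -y. A steel hump 9 mm high blocks it from about 0.0015 to 0.0485 unless it is lifted 10 mm or more; let go at either end, it drops behind the hump. Lifted, it slides with about 1 N
- bolt_lift (a joint): height in m by which the bolt is lifted: 0 = down, at most 0.022; it falls back by its own weight (0.28 kg) when released
- lime_a_mid (a point): a green lime, 60 mm long, 48 mm thick. Its point is the middle of the fruit, 24 mm above what it rests on, its x axis runs along the long direction. Lies loose on the worktop at the start; absent (None) in some runs.
- lime_b_mid (a point): another lime like lime_a: a green lime, 60 mm long, 48 mm thick. Its point is the middle of the fruit, 24 mm above what it rests on, its x axis runs along the long direction. Lies loose on the worktop at the start; absent (None) in some runs.
- lemon_mid (a point): a yellow lemon, 78 mm long, 55 mm thick. Its point is the middle of the fruit, 28 mm above what it rests on, its x axis runs along the long direction. Lies loose on the worktop at the start; absent (None) in some runs.
- garlic_a_mid (a point): a white garlic bulb, 60 x 57 mm and 58 mm high with its stem up. Its point is the middle of the bulb, 28 mm above its root end, its x axis runs along the 60 mm direction, z up through the stem. Lies loose on the worktop at the start; absent (None) in some runs.
- garlic_b_mid (a point): another bulb like garlic_a: a white garlic bulb, 60 x 57 mm and 58 mm high with its stem up. Its point is the middle of the bulb, 28 mm above its root end, its x axis runs along the 60 mm direction, z up through the stem. Lies loose on the worktop at the start; absent (None) in some runs.
- mug: white mug, 86 mm wide and 98 mm high, a bystander at the right front; origin under its middle
- soup_tin: tin of tomatoes, 74 mm diameter, 107 mm high, a bystander to the right of the bay; origin under its middle
- pepper_mill: brown wooden pepper mill, 58 mm diameter, 170 mm high, a bystander at the left back; origin under its middle
Things that resemble listed ones, but are neither listed nor needed, are in the scene too. Leave any orange, pink or purple look-alike of the part that bears lime_a_mid alone.

How it is judged:
On the way, in this order (a step that is already met when the one before it is completed fails the run):
1. the bolt is drawn fully back and has dropped behind its hump (value of joint bolt above 0.046 m and value of joint bolt_lift below 0.003 m), for 0.2 s.
2. the caddy stands fully in the bay while the bolt is still drawn (x of caddy in the frame of bay_home between -0.012 and 0.012 m and y of caddy in the frame of bay_home between -0.02 and 0.02 m and angle between the x axis of caddy and the x axis of bay_home, either way round below 0.15 rad and angle between caddy's own z axis and vertical below 0.06 rad and value of joint bolt above 0.046 m), for 0.2 s.
At the end, for the whole second after the job is handed in: every lime, lemon and garlic bulb present lies inside the caddy's tray; the caddy stands on its castors fully in the bay (origin within 12 mm of home along the bay, 20 mm across it, turned less than 0.15 rad); the bolt is shot (within 4 mm) and has dropped (within 3 mm); all at rest (x of lime_a_mid in the frame of caddy between -0.098 and 0.098 m and y of lime_a_mid in the frame of caddy between -0.082 and 0.082 m and z of lime_a_mid in the frame of caddy between 0.035 and 0.11 m and x of lime_b_mid in the frame of caddy between -0.098 and 0.098 m and y of lime_b_mid in the frame of caddy between -0.082 and 0.082 m and z of lime_b_mid in the frame of caddy between 0.035 and 0.11 m and x of lemon_mid in the frame of caddy between -0.098 and 0.098 m and y of lemon_mid in the frame of caddy between -0.082 and 0.082 m and z of lemon_mid in the frame of caddy between 0.035 and 0.11 m and x of garlic_a_mid in the frame of caddy between -0.098 and 0.098 m and y of garlic_a_mid in the frame of caddy between -0.082 and 0.082 m and z of garlic_a_mid in the frame of caddy between 0.035 and 0.11 m and x of garlic_b_mid in the frame of caddy between -0.098 and 0.098 m and y of garlic_b_mid in the frame of caddy between -0.082 and 0.082 m and z of garlic_b_mid in the frame of caddy between 0.035 and 0.11 m and x of caddy in the frame of bay_home between -0.012 and 0.012 m and y of caddy in the frame of bay_home between -0.02 and 0.02 m and angle between the x axis of caddy and the x axis of bay_home, either way round below 0.15 rad and angle between caddy's own z axis and vertical below 0.06 rad and value of joint bolt below 0.004 m and value of joint bolt_lift below 0.003 m and linear speed of caddy below 0.02 m/s); the robot touches nothing.
It fails at once if the caddy is lifted off the worktop or tipped (height (world z) of caddy above 0.03 m or angle between caddy's own z axis and vertical above 0.3 rad).
It fails at once if the mug, the tomato tin or the pepper mill is pushed more than 4 cm away or knocked over (distance of any of mug, soup_tin, pepper_mill from where it was at the start of the episode above 0.04 m or angle between any of mug, soup_tin, pepper_mill's own z axis and vertical above 0.5 rad).
Of lime_a, lime_b, lemon, garlic_a, garlic_b only 3 to 4 are there at a start; the rules pass over those that are not, and their reading is None.
At some moment in a run one of lime_a, lime_b, lemon, garlic_a, garlic_b, caddy may be knocked a few centimetres aside while the robot is not near it.
Once in a run the grip may slacken for a moment while it holds something.
It also fails if it takes over 200 s, if anything falls off the work surface, if the arm or the gripper's body presses on something with over 40 N, if the wrist force passes 120 N, or if a joint passes its speed limit or range.

### The arm

A 6-joint arm with a two-finger parallel gripper is mounted at the origin on a cart in front of the work surface, level with it; the furniture and walls round the work are solid. World frame = base frame: x ahead of the robot, y to its left, z up, the work surface at z = 0. Lengths are in m, angles in rad, forces in N, time in s.
With the tool pointing down it reaches from about 0.275 to 1 m from the base axis. Payload 8.4 kg.
Tool frame: the origin (TCP) lies between the finger pads; the fingertips stand 11 mm ahead of it and the grasp point (between the pads) lies 8 mm behind it (arm.tip_extent is the distance from the TCP to the fingertips, in m); z points along the fingers, y is the line along which they close (so a half turn about z gives the same grasp; the last joint's range is limited). The gripper opens to 85 mm and grips with 20 to 120 N. Pads are 22 mm wide; open, the fingers measure 114 mm over their backs; the gripper's body (76 mm by 85 mm) begins 54 mm behind the grasp point. The pads swing forward as they close: fully open they stand 13 mm farther back than shut.
Start: joints at [-1.335, 0.353, 1.633, -0, 1.155, -0.002], TCP at [0.147, -0.607, 0.242] pointing down, gripper open.
Joint ranges: [-2.63, 2.63], [-0.92, 2.1], [0.06, 2.66], [-1.3, 4.44], [0, 2.69], [-3.02, 3.02]. Speed limits (rad/s): [2.22, 2.22, 2.79, 3.14, 3.14, 3.14].

### API

Orientations are given as [roll, pitch, yaw] about the fixed x, y, z axes, in that order (R = Rz(yaw) Ry(pitch) Rx(roll)).
In Python, from plant import sensors, viewer, order, arm gives the robot as it stands.
- The arm moves only by the tool servo_tool, never from a script. Its argument "commands" is one flat list of numbers, 7 for each row, row after row: the turn, a rotation vector about the tool's x, y, z in units of 6 degrees (1.0 is 6 degrees), then the shift along the tool's x, y, z in units of 25 mm (1.0 is 25 mm), then the finger opening in mm, from 0 to 85.4. A call has exactly 5 rows; each row shifts and turns the commanded pose from where the row before left it, along the tool's axes as they then stand; what a row does not reach is not made up. A row lasts 1/10 s, in which the tool goes at most 50 mm and 8.59 degrees, less where a joint would pass 70% of its speed; a pose out of reach is approached as far as the arm can. A call is refused whole if a number of a shift passes 1 or a number of a turn 1, either way. A call with a gripper value outside its range is refused whole. The fingers move at their own pace and stop on an object; the grip force is fixed at half the most. Time passes only in rows, so rows that do not move let the fingers close, or fill a call up. It gives the time, the measured TCP pose, the force, the opening and the grip force at its end, in the units of the state.
- sensors.state(): the state, without advancing time (a new reading comes with each control period).
- viewer.grab_frame(name): name is "scene" or "top" or "wrist"; returns the picture (480x640x3 uint8, blue, green, red); there is no depth.
- viewer.camera_info(name): a dict with "fx", "fy", "cx", "cy" (pixels), "xyz" and "rotation" of the camera in the world. Camera axes: x right, y up, looking along -z (the intrinsics and any distortion apply to the point x, -y, -z); pixel columns grow to the right and rows downward; lengths in m; the calibration is good to about 2 mm. A picture is of the moment at which its call begins: read the wrist's pose just before it. camera_info takes no time and is no camera call; for the wrist camera it gives the pose at the moment of the call.
- order.job_done(): hands the job in; it is judged then, once.
The state is a dict: "time": time; "joints": joint angles; "joint_velocities": joint speeds; "effort": joint torques, N m; "position": TCP position; "eef_rot": TCP orientation; "ft_force": force on the tool from outside, world axes, zero at the start; "ft_torque": the same for the moment, N m; "gripper_width": opening from 0.0 (shut) to 1.0 (fully open); "grasp_force": force on a finger pad.
Only numpy, scipy, OpenCV 4.12 (cv2) and the standard library are available. Lean on these libraries where they do the work, as an engineer would, in place of code of your own. Each camera call takes 0.05 s, during which the arm holds its last target. There are 200 camera calls.

## Working session

There is one attempt and no reset: what is moved stays moved. The work goes in short steps, Python scripts to look and compute and a tool call to move; the robot and the scene stay as the last step left them, time stands still between calls to the robot, and variables do not carry over. Pictures are saved under pics/ and viewed, at most 18 in all, crops included, and the job is handed in when it is done.

Besides the shell and the picture viewer there is one more tool, called after "Call:" as name(argument=value, ...) on one line, values as JSON. servo_tool: Moves the arm, as the interface text tells. Its arguments: {"type":"object","properties":{"commands":{"type":"array"}},"required":["commands"]}

```bash
mkdir -p pics; ls
python3 - <<'E'
from plant import sensors, viewer, order, arm
import cv2
print(sensors.state())
for n in("top","scene"):
    im=viewer.grab_frame(n); cv2.imwrite(f"pics/{n}0.png",im); print(n,viewer.camera_info(n))
print(viewer.camera_info("wrist"))
E
```

```text
pics
{'time': 0.0, 'joints': array([-1.33542562e+00,  3.53678402e-01,  1.63414099e+00, -6.52025365e-06,
        1.15518495e+00, -2.43730395e-03]), 'joint_velocities': array([ 0.0008422 , -0.0003558 , -0.00274475, -0.0005701 , -0.00050351,
        0.00088189]), 'effort': array([-2.24891766e-03, -6.05249977e+01, -3.42072880e+01, -5.19710261e-05,
        9.44990607e-03, -2.45873764e-05]), 'position': array([ 0.14710085, -0.60696759,  0.24153984]), 'eef_rot': array([-3.14018096e+00,  2.52073768e-06,  2.37810647e-01]), 'ft_force': array([ 0.7002801 ,  0.15109426, -0.75785839]), 'ft_torque': array([-0.02758323,  0.00037811, -0.01270567]), 'grasp_force': 0.0, 'gripper_width': 0.9999102844536615}
top {'fx': 549.4873765969228, 'fy': 549.4873765969228, 'cx': 320.5782388681314, 'cy': 241.88457383870423, 'xyz': array([-0.13079538,  0.26325752,  1.49900456]), 'rotation': array([ 0.45477081, -0.00572939, -2.01519328])}
scene {'fx': 604.8140620182223, 'fy': 604.8140620182223, 'cx': 317.3205836023796, 'cy': 237.2607898445353, 'xyz': array([-0.82368779, -0.45757024,  0.9922528 ]), 'rotation': array([ 0.985067  ,  0.01179256, -1.26844879])}
{'fx': 389.4187080942083, 'fy': 389.4187080942083, 'cx': 323.87941797380654, 'cy': 243.08983656252315, 'xyz': array([ 0.22750877, -0.5862989 ,  0.37230134]), 'rotation': array([-0.32527454,  0.00167268, -1.33244081])}
```

View pics/top0.png

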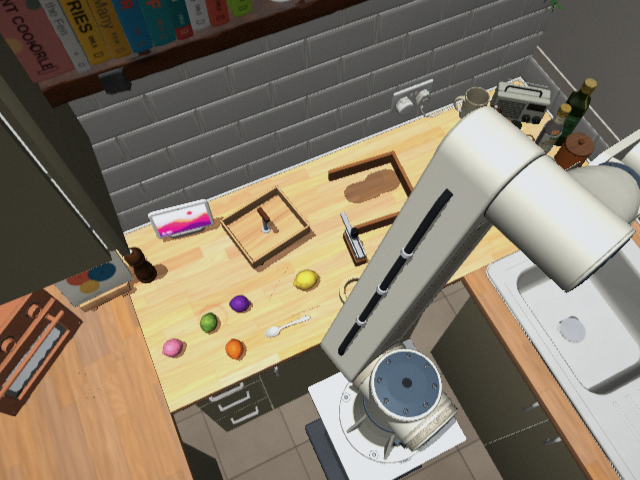

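View pics/scene0.png

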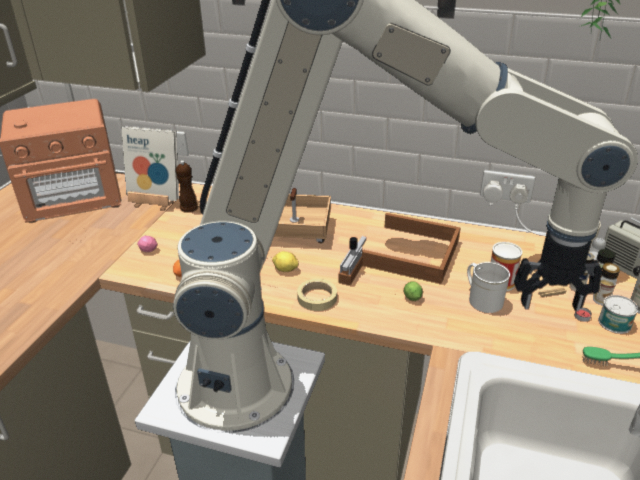

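```bash
cat > h.py <<'E'
from plant import sensors, viewer, order, arm
import cv2, numpy as np
from scipy.spatial.transform import Rotation as Ro
def project(ci,P):
    q=(np.atleast_2d(P)-ci["xyz"])@Ro.from_euler("xyz",ci["rotation"]).as_matrix()
    return np.c_[ci["cx"]+ci["fx"]*q[:,0]/-q[:,2], ci["cy"]-ci["fy"]*q[:,1]/-q[:,2]]
def ray(ci,uv,z):
    uv=np.atleast_2d(uv).astype(float); n=len(uv)
    d=np.c_[(uv[:,0]-ci["cx"])/ci["fx"],-(uv[:,1]-ci["cy"])/ci["fy"],-np.ones(n)]
    d=d@Ro.from_euler("xyz",ci["rotation"]).as_matrix().T
    return ci["xyz"]+d*((z-ci["xyz"][2])/d[:,2])[:,None]
def blobs(im,lo,hi,amin=30):
    m=cv2.inRange(cv2.cvtColor(im,cv2.COLOR_BGR2HSV),lo,hi)
    m=cv2.morphologyEx(m,cv2.MORPH_OPEN,np.ones((3,3)))
    n,l,s,c=cv2.connectedComponentsWithStats(m)
    out=[]
    for i in range(1,n):
        if s[i,4]>=amin:
            ct=cv2.findContours((l==i).astype(np.uint8),cv2.RETR_EXTERNAL,cv2.CHAIN_APPROX_NONE)[0][0]
            out.append((c[i],s[i],ct[:,0]))
    return out
def longdir(ci,ct,z):
    "ellipse of a contour cast on plane z: centre, long, short, angle of long axis"
    p=ray(ci,ct,z)[:,:2]
    (c,(a,b),t)=cv2.fitEllipse((p*1000).astype(np.float32))
    t=np.deg2rad(t)+(np.pi/2 if b>a else 0)
    return np.array(c)/1000,max(a,b),min(a,b),(t+np.pi/2)%np.pi-np.pi/2
def go(target,yaw=None):
    "remaining move to a TCP target: units in tool axes, and turn units (apply shift before turn)"
    s=sensors.state(); R=Ro.from_euler("xyz",s["eef_rot"])
    d=R.inv().apply(np.array(target)-s["position"])/0.025
    y=s["eef_rot"][2]
    t=None if yaw is None else -(((yaw-y)+np.pi/2)%np.pi-np.pi/2)/np.deg2rad(6)
    print("shift",np.round(d,2),"turn_z",None if t is None else round(t,2),"joints",np.round(s["joints"],2),"t",round(s["time"],1))
E
python3 - <<'E'
from h import *
for n in("top","scene"):
    im=cv2.imread(f"pics/{n}0.png"); ci=viewer.camera_info(n)
    for name,lo,hi,z in(("green",(35,90,40),(75,255,255),.024),("yellow",(24,170,150),(34,255,255),.028)):
        for c,s,ct in blobs(im,lo,hi):
            print(n,name,c.round(),s[4],ray(ci,c,z)[0].round(3),*( [np.round(x,3) for x in longdir(ci,ct,z)] if len(ct)>4 else []))
    if n=="top":
        cv2.imwrite("pics/topcrop.png",cv2.resize(im[140:380,140:440],None,fx=2.5,fy=2.5,interpolation=cv2.INTER_CUBIC))
E
```

```text
top green [240.   7.] 332 [ 1.539 -0.204  0.024] [ 1.54  -0.203] 99.527 85.596 0.679
top green [573. 120.] 61 [ 0.568 -1.018  0.024] [ 0.568 -1.017] 38.65 27.66 1.191
top green [208. 322.] 246 [0.426 0.336 0.024] [0.426 0.335] 52.074 44.001 -0.445
top yellow [313. 277.] 45 [0.423 0.014 0.028] [0.424 0.014] 33.753 15.326 -0.553
top yellow [304. 285.] 33 [0.41  0.049 0.028] [0.411 0.049] 23.841 12.848 1.057
scene green [413. 291.] 255 [ 0.4   -0.319  0.024] [ 0.401 -0.319] 70.847 43.111 0.209
scene green [605. 354.] 383 [ 0.298 -0.767  0.024] [ 0.299 -0.766] 125.339 34.403 -1.318
```

View pics/topcrop.png

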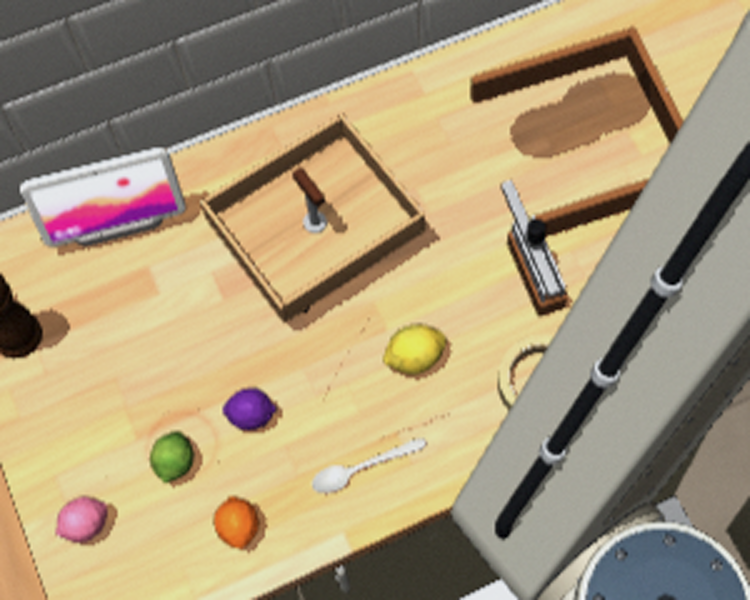

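Run:
```python
from h import *
ci=viewer.camera_info("top"); sc=viewer.camera_info("scene")
f=lambda l,z: ray(ci,np.array(l)/2.5+[140,140],z)[:,:2]
rim=f([(203,205),(343,120),(424,218),(285,310)],.078); print("rim",rim.round(3),rim.mean(0),[np.linalg.norm(rim[i]-rim[i-1]).round(3) for i in range(4)])
print("bar",f([(301,173),(318,198)],.135).round(3))
print("base",f([(315,226)],.038).round(3))
print("far rail, outer",f([(472,77),(630,30),(682,115)],.05).round(3))
print("knob top",f([(537,226)],.106).round(3), ray(sc,[353,238],.106).round(3))
im=cv2.imread("pics/top0.png")
for c,s,ct in blobs(im,(20,150,90),(36,255,255)): print("lemon",c,s[4],*[np.round(x,3) for x in longdir(ci,ct,.028)])
im=cv2.imread("pics/scene0.png"); 
for c,s,ct in blobs(im,(20,150,90),(36,255,255)): print("lemonS",c,s[4],*[np.round(x,3) for x in longdir(sc,ct,.028)])
print(project(sc,[[.426,.336,.024],[.4,-.319,.024]]),project(ci,[[.4,-.319,.024]]))
```

```text
rim [[ 0.676  0.192]
 [ 0.713 -0.002]
 [ 0.55  -0.034]
 [ 0.511  0.157]] [0.61223329 0.07815533] [np.float64(0.169), np.float64(0.198), np.float64(0.166), np.float64(0.195)]
bar [[0.635 0.08 ]
 [0.597 0.075]]
base [[0.615 0.08 ]]
far rail, outer [[ 0.718 -0.179]
 [ 0.696 -0.392]
 [ 0.557 -0.389]]
knob top [[ 0.472 -0.141]] [[ 0.472 -0.141  0.106]]
lemon [90.34883721 57.06976744] 43 [1.525 0.372] 52.563 14.863 0.069
lemon [305.48511905 279.6547619 ] 336 [0.425 0.038] 68.947 53.422 -1.561
[[186.46966991 244.41862395]
 [412.85002999 290.59135772]] [[417.01056874 239.62761326]]
```

Candidates: for limes, the green fruit at top (208,322) and at scene (413,291). The look-alikes to leave alone are pink (173,347), purple (240,303) and orange (234,348). The lemon is at top (305,280). No garlic is visible yet, since the arm hides part of the top view. The crop confirms green and yellow for the chosen fruit. The bay entrance faces +y, with the knob at (0.472,-0.141). I start with the bolt.

Call:
servo_tool(commands=[0,0,-1,0,0,0,85,0,0,-1,0,0,0,85,0,0,-1,0,0,0,85,0,0,-1,0,0,0,85,0,0,-1,0,0,0,85])

```text
time: 0.6
position: [0.1472, -0.6071, 0.2419]
eef_rot: [-3.141, -0.0, 0.766]
ft_force: [0.0, -0.0, 0.1]
gripper_width: 0.994
grasp_force: 0.0
```

Call:
servo_tool(commands=[0,0,-1,0,0,0,85,0,0,-1,0,0,0,85,0,0,-1,0,0,0,85,0,0,-1,0,0,0,85,0,0,-1,0,0,0,85])

```text
time: 1.1
position: [0.1472, -0.6071, 0.2418]
eef_rot: [-3.141, -0.001, 1.289]
ft_force: [0.1, 0.1, 0.3]
gripper_width: 0.995
grasp_force: 0.0
```

Call:
servo_tool(commands=[0,0,-0.9,0,0,0,85,0,0,-0.85,0,0,0,85,0,0,0,0,0,0,85,0,0,0,0,0,0,85,0,0,0,0,0,0,85])

```text
time: 1.6
position: [0.1472, -0.6073, 0.2421]
eef_rot: [-3.142, -0.0, 1.466]
ft_force: [0.4, -0.3, 0.0]
gripper_width: 0.998
grasp_force: 0.0
```

Run:
```python
from h import *
go([.472,-.141,.242],1.468); print(sensors.state()["eef_rot"])
```

```text
shift [1.991e+01 1.097e+01 1.000e-02] turn_z -0.02 joints [-1.34  0.35  1.63  0.    1.16 -1.23] t 1.6
[-3.14150447e+00 -2.83232667e-04  1.46623174e+00]
```

Call:
servo_tool(commands=[0,0,0,1,0.55,0,85,0,0,0,1,0.55,0,85,0,0,0,1,0.55,0,85,0,0,0,1,0.55,0,85,0,0,0,1,0.55,0,85])

```text
time: 2.1
position: [0.2289, -0.4892, 0.2423]
eef_rot: [3.142, 0.0, 1.467]
ft_force: [0.6, -0.8, -0.1]
gripper_width: 0.996
grasp_force: 0.0
```

Call:
servo_tool(commands=[0,0,0,1,0.55,0,85,0,0,0,1,0.55,0,85,0,0,0,1,0.55,0,85,0,0,0,1,0.55,0,85,0,0,0,1,0.55,0,85])

```text
time: 2.6
position: [0.3101, -0.3718, 0.2424]
eef_rot: [3.141, 0.0, 1.467]
ft_force: [0.3, -0.1, 0.2]
gripper_width: 0.997
grasp_force: 0.0
```

Call:
servo_tool(commands=[0,0,0,1,0.55,0,85,0,0,0,1,0.55,0,85,0,0,0,1,0.55,0,85,0,0,0,1,0.55,0,85,0,0,0,1,0.55,0,85])

```text
time: 3.1
position: [0.3913, -0.2545, 0.2425]
eef_rot: [3.141, 0.0, 1.467]
ft_force: [0.5, -0.3, 0.0]
gripper_width: 0.998
grasp_force: 0.0
```

Call:
servo_tool(commands=[0,0,0,0.9,0.55,0,85,0,0,0,0,0.55,0,85,0,0,0,0,0.5,0,85,0,0,0,0,0.55,0,85,0,0,0,0,0.55,0,85])

```text
time: 3.6
position: [0.4612, -0.241, 0.2422]
eef_rot: [3.142, 0.0, 1.467]
ft_force: [0.8, -0.6, -0.2]
gripper_width: 0.999
grasp_force: 0.0
```

Run:
```python
from h import *
go([.472,-.141,.242],1.468)
ci=viewer.camera_info("wrist"); im=viewer.grab_frame("wrist"); cv2.imwrite("pics/w1.png",im); print(ci)
np.save("w1.npy",ci,allow_pickle=True)
for P in ([.472,-.141,.106],[.599,-.271,0],[.72,-.18,.05],[.697,-.404,.05]): print(P,project(ci,[P]))
cv2.imwrite("pics/top1.png",viewer.grab_frame("top"));cv2.imwrite("pics/scene1.png",viewer.grab_frame("scene"))
```

```text
shift [4.02 0.02 0.01] turn_z -0.01 joints [-0.48  0.19  1.86 -0.    1.1  -0.38] t 3.6
{'fx': 389.4187080942083, 'fy': 389.4187080942083, 'cx': 323.87941797380654, 'cy': 243.08983656252315, 'xyz': array([ 0.47011257, -0.15766212,  0.37288058]), 'rotation': array([-3.25086653e-01,  9.40229121e-05, -1.03177461e-01])}
[0.472, -0.141, 0.106] [[324.17261462  84.00274793]]
[0.599, -0.271, 0] [[465.35701182 217.97211412]]
[0.72, -0.18, 0.05] [[644.39670471 107.09583549]]
[0.697, -0.404, 0.05] [[583.40998702 353.61992528]]
```

View pics/w1.png

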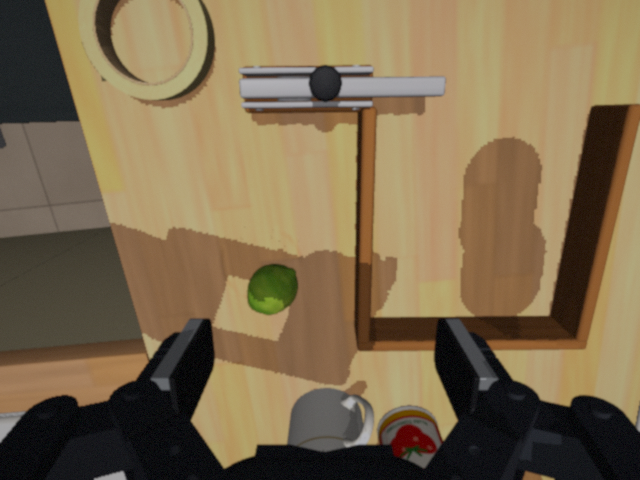

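View pics/top1.png

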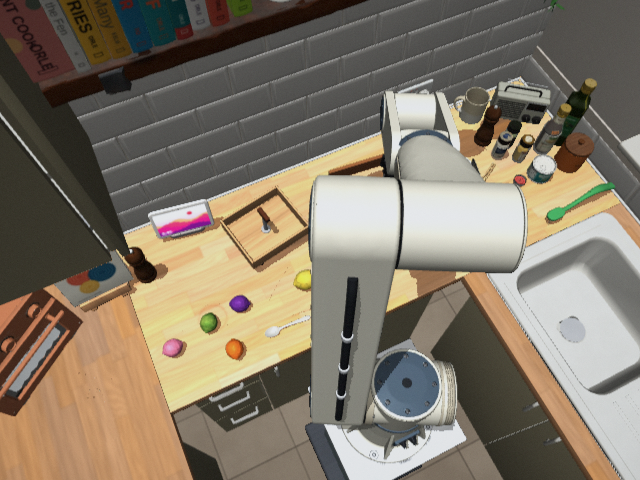

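The wrist picture shows the knob at (325,83), which matches the prediction of (324,84). The bay's rails line up with the image and the second lime is at (272,288). The top view shows no garlic, so the produce is two limes and the lemon.

Run:
```python
from h import *
ci=np.load("w1.npy",allow_pickle=True).item(); im=cv2.imread("pics/w1.png")
c=ray(ci,[(357,348),(585,347),(640,105)],.05)[:,:2]; print(c.round(4), [np.arctan2(*(c[i+1]-c[i])[::-1]).round(3) for i in(0,1)], np.linalg.norm(np.diff(c,axis=0),axis=1))
b=ray(ci,[(243,78),(443,77)],.058)[:,:2]; print("bar heading",np.arctan2(*(b[1]-b[0])[::-1]))
for c,s,ct in blobs(im,(0,0,0),(180,255,60),200): 
    if s[4]<2500: print("dark",c,s[4],ray(ci,c,.106))
for c,s,ct in blobs(im,(33,100,30),(80,255,255),200): print("lime",c,s,[np.round(x,3) for x in longdir(ci,ct,.024)])
```

```text
[[ 0.4796 -0.3752]
 [ 0.6977 -0.3966]
 [ 0.7163 -0.1781]] [np.float64(-0.098), np.float64(1.486)] [0.21916026 0.21933389]
bar heading -0.09856944161228916
dark [105.01517451  21.94537178] 659 [[ 0.34325801 -0.09253878  0.106     ]]
dark [204.71122995  59.87967914] 374 [[ 0.39925893 -0.11942514  0.106     ]]
dark [324.89508929  83.17633929] 896 [[ 0.47250657 -0.14056288  0.106     ]]
dark [ 25.45808383 239.5239521 ] 334 [[ 0.24707262 -0.222278    0.106     ]]
dark [504.12211221 325.03630363] 606 [[ 0.5934424  -0.32853038  0.106     ]]
lime [271.67966719 288.77171087] [ 248  265   49   49 1923] [array([ 0.402, -0.317]), np.float64(56.639), np.float64(44.425), np.float64(0.857)]
```

Call:
servo_tool(commands=[0,0,-0.05,1,0,0,60,0,0,0,1,0,0,60,0,0,0,1,0,0,60,0,0,0,1,0,0,60,0,0,0,0,0,0.2,60])

```text
time: 4.25
position: [0.4698, -0.1389, 0.2376]
eef_rot: [3.141, -0.001, 1.475]
ft_force: [-0.1, 0.0, -0.7]
gripper_width: 0.7
grasp_force: 0.0
```

Call:
servo_tool(commands=[0,0,0,0,0,1,60,0,0,0,0,0,1,60,0,0,0,0,0,1,60,0,0,0,0,0,1,60,0,0,0,0,0,0,60])

```text
time: 4.75
position: [0.4674, -0.1407, 0.1345]
eef_rot: [-3.136, -0.001, 1.473]
ft_force: [-0.4, -0.3, -1.1]
gripper_width: 0.699
grasp_force: 0.0
```

Run:
```python
from h import *
go([.4725,-.1406,.087],1.473)
```

```text
shift [0.02 0.21 1.9 ] turn_z -0.0 joints [-0.3   0.29  2.01 -0.    0.85 -0.2 ] t 4.8
```

Call:
servo_tool(commands=[0,0,0,0,0.2,0.9,60,0,0,0,0,0,0.6,60,0,0,0,0,0,0.35,60,0,0,0,0,0,0,60,0,0,0,0,0,0,60])

```text
time: 5.25
position: [0.4753, -0.1413, 0.0918]
eef_rot: [3.141, 0.0, 1.473]
ft_force: [0.0, -0.4, 0.6]
gripper_width: 0.702
grasp_force: 0.0
```

Run:
```python
from h import *
go([.4725,-.1406,.087],1.473)
```

```text
shift [ 0.02 -0.12  0.19] turn_z 0.0 joints [-0.29  0.36  2.03 -0.    0.75 -0.19] t 5.2
```

Call:
servo_tool(commands=[0,0,0,0,-0.1,0.15,60,0,0,0,0,0,0,10,0,0,0,0,0,0,10,0,0,0,0,0,0,10,0,0,0,0,0,0,10])

```text
time: 5.75
position: [0.4723, -0.1407, 0.0876]
eef_rot: [-3.141, -0.0, 1.474]
ft_force: [-3.2, 1.0, 4.9]
gripper_width: 0.238
grasp_force: 58.4
```

Call:
servo_tool(commands=[0,0,0,0,0,0,10,0,0,0,0,0,-0.3,10,0,0,0,0,0,-0.35,10,0,0,0,0,0,0,10,0,0,0,0,0,0,10])

```text
time: 6.25
position: [0.4724, -0.1407, 0.1038]
eef_rot: [3.142, 0.0, 1.474]
ft_force: [-1.5, -0.5, -2.0]
gripper_width: 0.24
grasp_force: 59.0
```

Call:
servo_tool(commands=[0,0,0,0,-0.5,0,10,0,0,0,0,-0.5,0,10,0,0,0,0,-0.5,0,10,0,0,0,0,-0.5,0,10,0,0,0,0,-0.05,0,10])

```text
time: 6.75
position: [0.4222, -0.1362, 0.1043]
eef_rot: [3.137, 0.001, 1.473]
ft_force: [8.1, -1.4, -2.7]
gripper_width: 0.237
grasp_force: 59.9
```

Call:
servo_tool(commands=[0,0,0,0,0,0,10,0,0,0,0,0,0.3,10,0,0,0,0,0,0.35,10,0,0,0,0,0,0,10,0,0,0,0,0,0,10])

```text
time: 7.25
position: [0.4223, -0.136, 0.0874]
eef_rot: [3.14, 0.0, 1.473]
ft_force: [3.2, -1.1, 7.4]
gripper_width: 0.239
grasp_force: 61.0
```

Call:
servo_tool(commands=[0,0,0,0,0,0,60,0,0,0,0,0,0,60,0,0,0,0,0,0,60,0,0,0,0,0,-0.5,70,0,0,0,0,0,-1,80])

```text
time: 7.75
position: [0.4196, -0.1351, 0.1235]
eef_rot: [-3.137, -0.001, 1.474]
ft_force: [0.8, -0.7, 0.2]
gripper_width: 0.934
grasp_force: 0.0
```

Call:
servo_tool(commands=[0,0,1,0,0,-1,85,0,0,1,0,0,-1,85,0,0,1,0,0,-1,85,0,0,1,0,0,-1,85,0,0,1,0,0,-0.5,85])

```text
time: 8.25
position: [0.4218, -0.1358, 0.2389]
eef_rot: [3.14, -0.0, 0.946]
ft_force: [-0.1, -0.2, 0.3]
gripper_width: 0.996
grasp_force: 0.0
```

Run:
```python
from h import *
go([.402,-.317,.12],.857)
ci=viewer.camera_info("scene"); im=viewer.grab_frame("scene"); cv2.imwrite("pics/s2.png",im)
for c,s,ct in blobs(im,(35,90,40),(75,255,255),100): print("lime",c,s[4],ray(ci,c,.024)[0].round(3))
cw=viewer.camera_info("wrist"); im=viewer.grab_frame("wrist"); cv2.imwrite("pics/w2.png",im)
for c,s,ct in blobs(im,(33,100,30),(80,255,255),200): print("limeW",c,s,[np.round(x,3) for x in longdir(cw,ct,.024)])
kn=[c for c,s,ct in blobs(im,(0,0,0),(180,255,60),100) if s[4]<2500]; print([ (k.round(),ray(cw,k,.106)[0].round(4)) for k in kn])
print(project(cw,[[.4223,-.136,.106]]))
```

```text
shift [-6.34  3.59  4.76] turn_z 0.85 joints [-0.31  0.07  2.01  0.    1.06  0.31] t 8.2
lime [412.71031746 290.73412698] 252 [ 0.399 -0.319  0.024]
lime [605.16230366 353.86387435] 382 [ 0.298 -0.767  0.024]
limeW [410.68052392 356.42710706] [ 389  333   46   49 1756] [array([ 0.402, -0.317]), np.float64(59.709), np.float64(45.882), np.float64(1.051)]
[(array([634.,  63.]), array([ 0.6445, -0.1586,  0.106 ])), (array([455., 264.]), array([ 0.4869, -0.2101,  0.106 ])), (array([178., 220.]), array([ 0.3463, -0.0658,  0.106 ])), (array([325., 228.]), array([ 0.426 , -0.1317,  0.106 ])), (array([ 46., 349.]), array([ 0.1902, -0.0821,  0.106 ])), (array([399., 342.]), array([ 0.418 , -0.2411,  0.106 ]))]
[[323.9682344  236.03152824]]
```

View pics/s2.png

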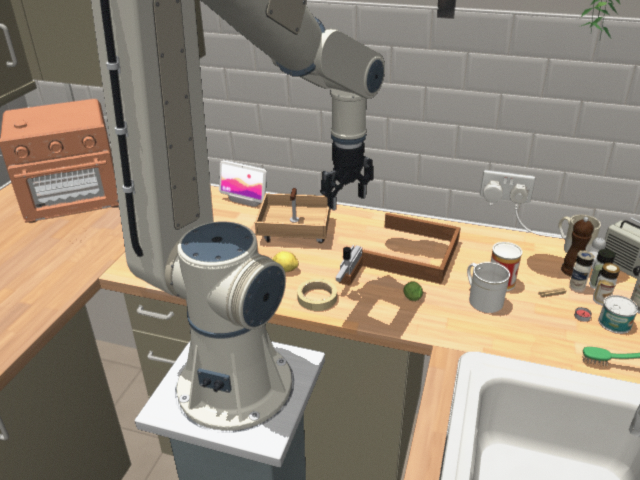

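The scene picture shows the knob drawn at (346,253), the bay entrance free, the lemon at (286,262) and the lime at (413,290).

Call:
servo_tool(commands=[0,0,0,-1,0.6,0,85,0,0,0,-1,0.6,0,85,0,0,0,-1,0.6,0,85,0,0,0,-1,0.6,0,85,0,0,0,-1,0.6,0,85])

```text
time: 8.85
position: [0.4089, -0.2817, 0.2357]
eef_rot: [-3.139, -0.0, 0.953]
ft_force: [1.0, -0.6, -0.9]
gripper_width: 0.995
grasp_force: 0.0
```

Call:
servo_tool(commands=[0,0,0,-1,0.6,0,85,0,0,0,-0.34,0,0.8,85,0,0,0,0,0,1,85,0,0,0,0,0,1,85,0,0,0,0,0,0,85])

```text
time: 9.35
position: [0.3999, -0.3152, 0.1632]
eef_rot: [-3.134, -0.0, 0.952]
ft_force: [-0.2, 0.3, -0.6]
gripper_width: 0.999
grasp_force: 0.0
```

Run:
```python
from h import *
go([.402,-.317,.018],.946)
c1=np.load("w1.npy",allow_pickle=True).item(); print("mug",ray(c1,[325,418],.098))
cw=viewer.camera_info("wrist"); im=viewer.grab_frame("wrist"); cv2.imwrite("pics/w3.png",im)
for c,s,ct in blobs(im,(33,100,30),(80,255,255),200): print("limeW",c,s,[np.round(x,3) for x in longdir(cw,ct,.024)])
```

```text
shift [-0.01  0.16  5.81] turn_z 0.06 joints [-0.67  0.27  1.95  0.    0.93 -0.05] t 9.3
mug [[ 0.44483626 -0.41107035  0.098     ]]
limeW [330.0793956  233.33956044] [ 299  196   63   75 3640] [array([ 0.402, -0.317]), np.float64(55.71), np.float64(44.81), np.float64(0.722)]
```

Run:
```python
from h import *
sc=viewer.camera_info("scene")
f=ray(sc,[(490,311)],0)[0]; print("front base",f)
v=f-sc["xyz"];v[2]=0;v/=np.linalg.norm(v); print("mug centre", f+.043*v)
print("rim", ray(sc,[(470,272),(510,272),(490,266)],.098))
im=cv2.imread("pics/scene0.png"); cv2.imwrite("pics/mug.png",cv2.resize(im[220:330,380:540],None,fx=4,fy=4))
im=cv2.imread("pics/w3.png"); cv2.imwrite("pics/w3s.png",im)
```

```text
front base [ 0.40413887 -0.51355883  0.        ]
mug centre [ 0.44709423 -0.51551759  0.        ]
rim [[ 0.41819647 -0.45095905  0.098     ]
 [ 0.44572951 -0.54437765  0.098     ]
 [ 0.45729742 -0.49594378  0.098     ]]
```

View pics/mug.png

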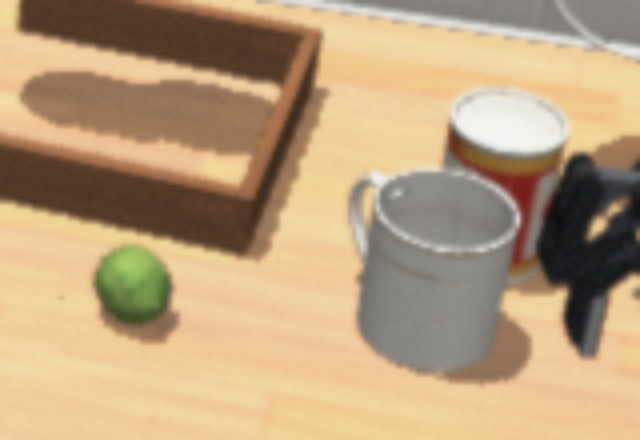

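View pics/w3s.png

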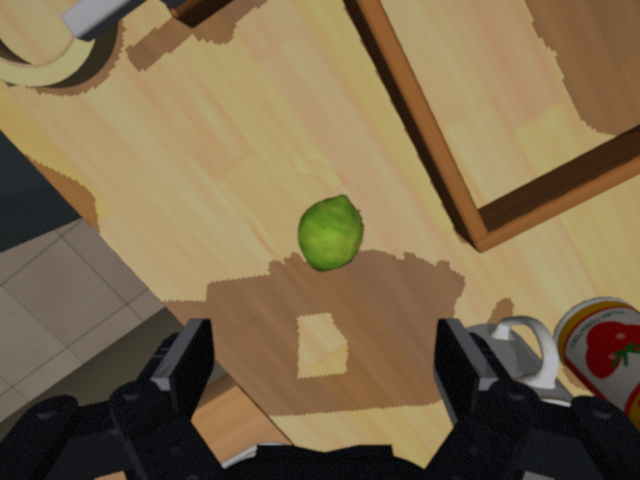

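The crop puts the mug 18 cm clear of the lime, with its handle toward the lime. The wrist view shows the lime at (330,233), its long axis close to the tool's x. The mug and tin are clear at lower right.

Call:
servo_tool(commands=[0,0,1,0,0.1,1,78,0,0,0,0,0,1,78,0,0,0,0,0,1,78,0,0,0,0,0,1,78,0,0,0,0,0,0.8,78])

```text
time: 9.9
position: [0.405, -0.3186, 0.047]
eef_rot: [3.141, -0.0, 0.847]
ft_force: [-0.4, 0.1, -0.4]
gripper_width: 0.913
grasp_force: 0.0
```

Call:
servo_tool(commands=[0,0,0,0,0,0.75,78,0,0,0,0,0,0.2,78,0,0,0,0,0,0,78,0,0,0,0,0,0,30,0,0,0,0,0,0,30])

```text
time: 10.4
position: [0.4053, -0.319, 0.0247]
eef_rot: [3.14, -0.0, 0.845]
ft_force: [-0.9, 1.6, 1.6]
gripper_width: 0.594
grasp_force: 0.5
```

Call:
servo_tool(commands=[0,0,0,0,0,0,30,0,0,0,0,0,0,30,0,0,0,0,0,-0.6,30,0,0,0,0,0,-1,30,0,0,0,0,0,-1,30])

```text
time: 10.9
position: [0.4045, -0.3184, 0.0897]
eef_rot: [-3.141, 0.0, 0.845]
ft_force: [-0.2, 0.1, -1.0]
gripper_width: 0.503
grasp_force: 61.7
```

Call:
servo_tool(commands=[0,0,0,0,0,-1,30,0,0,0,0,0,-1,30,0,0,0,0,0,-1,30,0,0,0,0,0,-1,30,0,0,0,0,0,-1,30])

```text
time: 11.4
position: [0.4045, -0.3184, 0.2153]
eef_rot: [3.141, -0.0, 0.845]
ft_force: [1.5, -0.2, -0.3]
gripper_width: 0.51
grasp_force: 61.7
```

Call:
servo_tool(commands=[0,0,-1,0,0,0,30,0,0,-1,0,0,0,30,0,0,-1,0,0,0,30,0,0,-1,0,0,0,30,0,0,-1,0,0,0,30])

```text
time: 11.9
position: [0.4045, -0.3185, 0.2143]
eef_rot: [3.141, 0.0, 1.373]
ft_force: [0.1, -0.0, -2.1]
gripper_width: 0.506
grasp_force: 61.7
```

Call:
servo_tool(commands=[0,0,-1,0,0,0,30,0,0,-1,0,0,0,30,0,0,-1,0,0,0,30,0,0,-0.75,0,0,0,30,0,0,0,0,0,0,30])

```text
time: 12.4
position: [0.4045, -0.3185, 0.2141]
eef_rot: [3.141, 0.001, 1.763]
ft_force: [0.6, -0.3, -0.9]
gripper_width: 0.512
grasp_force: 61.7
```

Run:
```python
from h import *
go([.592,.023,.215],1.76)
```

```text
shift [11.98  9.97 -0.04] turn_z 0.03 joints [-0.67  0.21  1.9   0.    1.03 -0.86] t 12.4
```

Call:
servo_tool(commands=[0,0,0,0.9,1,0,30,0,0,0,0.9,1,0,30,0,0,0,0.9,1,0,30,0,0,0,0.9,1,0,30,0,0,0,0.9,1,0,30])

```text
time: 12.9
position: [0.5067, -0.1832, 0.214]
eef_rot: [3.141, 0.0, 1.759]
ft_force: [0.3, -0.4, -1.2]
gripper_width: 0.503
grasp_force: 61.7
```

Call:
servo_tool(commands=[0,0,0,0.9,1,0,30,0,0,0,0.9,1,0,30,0,0,0,0.9,1,0,30,0,0,0,0.9,1,0,30,0,0,0,0,0.9,0,30])

```text
time: 13.4
position: [0.6097, -0.07, 0.214]
eef_rot: [3.141, -0.001, 1.761]
ft_force: [0.7, 0.7, -0.5]
gripper_width: 0.507
grasp_force: 61.7
```

Run:
```python
from h import *
go([.592,.023,.215],1.76)
ci=viewer.camera_info("wrist"); np.save("w4.npy",ci,allow_pickle=True)
cv2.imwrite("pics/w4.png",viewer.grab_frame("wrist"))
```

```text
shift [ 3.79  0.01 -0.04] turn_z 0.01 joints [-0.12  0.36  1.69  0.    1.09 -0.31] t 13.4
```

View pics/w4.png

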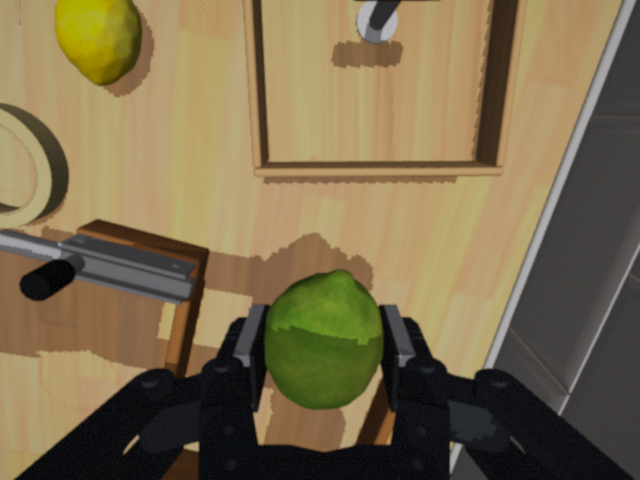

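The lime is held at (325,340). The caddy's near end edge runs from (257,175) to (500,173), the post base is at (377,22) and the lemon is at (98,35).

Run:
```python
from h import *
ci=np.load("w4.npy",allow_pickle=True).item(); im=cv2.imread("pics/w4.png")
e=ray(ci,[(256,175),(501,173)],.078)[:,:2]; d=e[1]-e[0]; print(e.round(4),np.linalg.norm(d),"ydir heading",np.arctan2(d[1],d[0]))
d/=np.linalg.norm(d); xc=np.array([d[1],-d[0]]); c=e.mean(0)-.102*xc
print("centre",c, "xhead",np.arctan2(xc[1],xc[0]), "post",ray(ci,[377,22],.038))
for cc,s,ct in blobs(im,(20,150,60),(34,255,255),400): print("lemon",cc,s,[np.round(x,3) for x in longdir(ci,ct,.028)])
for x,y in((.052,-.028),(.052,.03),(-.05,0)): print(c+x*xc+y*d)
```

```text
[[ 0.5568 -0.0364]
 [ 0.7205 -0.0034]] 0.16699200653222304 ydir heading 0.1986310556079971
centre [0.61853896 0.08007346] xhead -1.3721652711868995 post [[0.61969927 0.0778586  0.038     ]]
lemon [97.33356631 35.9979032 ] [  55    0   85   85 5723] [array([0.423, 0.032]), np.float64(63.157), np.float64(57.081), np.float64(0.664)]
[0.60135053 0.02357073]
[0.65821012 0.03501573]
[0.60867258 0.12909034]
```

Call:
servo_tool(commands=[0,0,0,1,0.2,0,30,0,0,0,1,0.15,0,30,0,0,0,1,0,0,30,0,0,0,0.65,0,0,30,0,0,0,0,0,0.5,30])

```text
time: 13.95
position: [0.6012, 0.0201, 0.2025]
eef_rot: [3.138, 0.0, 1.762]
ft_force: [0.4, -1.0, -1.6]
gripper_width: 0.505
grasp_force: 61.7
```

Call:
servo_tool(commands=[0,0,0,0,0,1,30,0,0,0,0,0,1,30,0,0,0,0,0,1,30,0,0,0,0,0,1,30,0,0,0,0,0,0,30])

```text
time: 14.45
position: [0.5979, 0.0175, 0.0974]
eef_rot: [-3.135, -0.001, 1.76]
ft_force: [-1.0, -0.0, -0.6]
gripper_width: 0.507
grasp_force: 61.7
```

Run:
```python
from h import *
go([.601,.020,.068],1.77)
```

```text
shift [0.08 0.15 1.18] turn_z -0.09 joints [ 0.03  0.48  1.8  -0.    0.86 -0.16] t 14.4
```

Call:
servo_tool(commands=[0,0,0,0,0.1,0.6,30,0,0,0,0,0,0.5,30,0,0,0,0,0,0,30,0,0,0,0,0,0,50,0,0,0,0,0,0,60])

```text
time: 14.95
position: [0.6035, 0.019, 0.0742]
eef_rot: [3.14, 0.0, 1.762]
ft_force: [-0.7, -0.3, 0.9]
gripper_width: 0.702
grasp_force: 0.0
```

Call:
servo_tool(commands=[0,0,0,0,0,0,60,0,0,0,0,0,-0.4,60,0,0,0,0,0,-1,60,0,0,0,0,0,-1,60,0,0,0,0,0,-1,60])

```text
time: 15.45
position: [0.603, 0.019, 0.1604]
eef_rot: [3.141, 0.0, 1.762]
ft_force: [-0.2, -0.5, 0.5]
gripper_width: 0.704
grasp_force: 0.0
```

Call:
servo_tool(commands=[0,0,0,0,-1,-1,85,0,0,0,0,-1,-1,85,0,0,0,0,-1,0,85,0,0,0,-0.5,-1,0,85,0,0,0,-0.5,-1,0,85])

```text
time: 15.95
position: [0.4842, -0.0295, 0.2098]
eef_rot: [3.14, 0.0, 1.762]
ft_force: [-0.0, -0.2, -0.2]
gripper_width: 0.997
grasp_force: 0.0
```

Run:
```python
from h import *
go([.423,.033,.2],1.76)
for n in("top","scene","wrist"):
    ci=viewer.camera_info(n); im=viewer.grab_frame(n); cv2.imwrite(f"pics/{n}5.png",im); np.save(f"{n}5.npy",ci,allow_pickle=True)
    for k,lo,hi,z in(("green",(33,100,30),(80,255,255),.024),("yellow",(20,150,60),(34,255,255),.028)):
        for c,s,ct in blobs(im,lo,hi,150): print(n,k,c.round(),s[4],s[:4],[np.round(x,3) for x in longdir(ci,ct,z)])
```

```text
shift [ 2.92 -1.93  0.39] turn_z 0.02 joints [-0.06  0.17  1.96 -0.    1.01 -0.26] t 15.9
top green [240.   7.] 338 [227   0  26  17] [array([ 1.539, -0.202]), np.float64(99.278), np.float64(87.846), np.float64(0.682)]
top green [569. 125.] 178 [563 115  16  22] [array([ 0.555, -0.995]), np.float64(94.966), np.float64(35.299), np.float64(-0.999)]
top green [578. 201.] 457 [547 182  68  39] [array([ 0.3  , -0.844]), np.float64(262.756), np.float64(36.263), np.float64(-1.51)]
top green [286. 222.] 214 [277 215  19  15] [array([0.624, 0.012]), np.float64(54.416), np.float64(47.36), np.float64(-1.556)]
top green [208. 322.] 254 [200 313  17  20] [array([0.426, 0.336]), np.float64(53.64), np.float64(44.264), np.float64(-0.481)]
top yellow [93. 38.] 789 [75  0 36 63] [array([1.644, 0.345]), np.float64(367.578), np.float64(77.65), np.float64(0.021)]
scene green [312. 217.] 175 [303 211  18  13] [array([0.667, 0.038]), np.float64(70.392), np.float64(51.57), np.float64(0.525)]
scene green [604. 354.] 358 [584 347  56  13] [array([ 0.3  , -0.766]), np.float64(123.388), np.float64(33.707), np.float64(-1.31)]
wrist green [500. 196.] 4089 [465 157  71  78] [array([0.622, 0.014]), np.float64(62.541), np.float64(56.089), np.float64(-1.442)]
wrist yellow [265. 119.] 5499 [228  67  74 103] [array([0.424, 0.037]), np.float64(71.956), np.float64(53.438), np.float64(1.516)]
```

Call:
servo_tool(commands=[0,0,0,1,-0.6,0,85,0,0,0,1,-0.6,0,85,0,0,0,1,-0.6,0.5,85,0,0,1,0,0,1,85,0,0,1,0,0,1,85])

```text
time: 16.6
position: [0.4278, 0.0371, 0.1465]
eef_rot: [3.138, -0.001, 1.55]
ft_force: [0.5, -1.0, -0.2]
gripper_width: 0.995
grasp_force: 0.0
```

Call:
servo_tool(commands=[0,0,0,0,0,1,85,0,0,0,0,0,1,85,0,0,0,0,0,0.5,85,0,0,0,0,0,0,85,0,0,0,0,0,0,85])

```text
time: 17.1
position: [0.4275, 0.0362, 0.084]
eef_rot: [3.141, -0.0, 1.552]
ft_force: [0.6, -0.0, 0.3]
gripper_width: 0.994
grasp_force: 0.0
```

Run:
```python
from h import *
go([.424,.037,.020],1.55)
ci=viewer.camera_info("wrist"); im=viewer.grab_frame("wrist"); cv2.imwrite("pics/w6.png",im)
for c,s,ct in blobs(im,(20,150,60),(34,255,255),400): print("lemon",c,s,[np.round(x,3) for x in longdir(ci,ct,.028)])
```

```text
shift [ 0.03 -0.14  2.56] turn_z 0.02 joints [0.08 0.29 2.17 0.   0.68 0.1 ] t 17.1
lemon [316.41918311 277.14960991] [  264   206   106   139 10895] [array([0.424, 0.036]), np.float64(74.822), np.float64(54.501), np.float64(1.52)]
```

Call:
servo_tool(commands=[0,0,0,0,-0.12,0.9,85,0,0,0,0,0,0.9,85,0,0,0,0,0,0.5,85,0,0,0,0,0,0.2,85,0,0,0,0,0,0.1,85])

```text
time: 17.65
position: [0.4242, 0.036, 0.0189]
eef_rot: [3.141, -0.0, 1.552]
ft_force: [0.7, -0.0, 0.3]
gripper_width: 0.994
grasp_force: 0.0
```

Call:
servo_tool(commands=[0,0,0,0,0,0,30,0,0,0,0,0,0,30,0,0,0,0,0,0,30,0,0,0,0,0,0,30,0,0,0,0,0,0,30])

```text
time: 18.15
position: [0.4243, 0.0359, 0.0198]
eef_rot: [3.14, -0.0, 1.552]
ft_force: [-3.2, -0.3, 16.1]
gripper_width: 0.607
grasp_force: 59.4
```

Call:
servo_tool(commands=[0,0,0,0,0,-1,30,0,0,0,0,0,-1,30,0,0,0,0,0,-1,30,0,0,0,0,0,-1,30,0,0,0,0,0,-1,30])

```text
time: 18.65
position: [0.4235, 0.0359, 0.1451]
eef_rot: [3.141, -0.0, 1.552]
ft_force: [1.0, -0.7, -1.6]
gripper_width: 0.605
grasp_force: 63.3
```

Call:
servo_tool(commands=[0,0,-1,0,0,-1,30,0,0,-1,0,0,-1,30,0,0,0,0,0,-1,30,0,0,0,0,0,0,30,0,0,0,0,0,0,30])

```text
time: 19.15
position: [0.4236, 0.0359, 0.2188]
eef_rot: [3.14, 0.0, 1.761]
ft_force: [0.1, -1.2, -1.4]
gripper_width: 0.605
grasp_force: 63.3
```

Run:
```python
from h import *
n="top"; ci=viewer.camera_info(n); im=viewer.grab_frame(n); cv2.imwrite("pics/top7.png",im)
for c,s,ct in blobs(im,(33,100,30),(80,255,255),150): print(c.round(),ray(ci,c,.062).round(3))
cv2.imwrite("pics/top7c.png",cv2.resize(im[170:290,190:340],None,fx=4,fy=4,interpolation=cv2.INTER_CUBIC))
```

```text
[240.   7.] [[ 1.496 -0.192  0.062]]
[569. 126.] [[ 0.534 -0.958  0.062]]
[578. 201.] [[ 0.291 -0.811  0.062]]
[208. 322.] [[0.411 0.334 0.062]]
```

View pics/top7c.png

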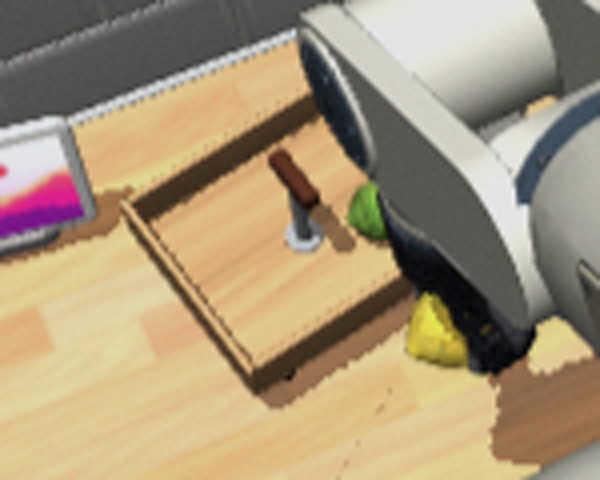

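The crop shows the caddy unmoved, with the bar ends about (260,209) and (268,219). The lime lies in the tray near (282,223), and the lemon is in the gripper.

Run:
```python
from h import *
go([.608,.131,.078],1.762)
```

```text
shift [2.34 7.99 5.6 ] turn_z -0.01 joints [ 0.08  0.06  2.06 -0.    1.01 -0.11] t 19.2
```

Call:
servo_tool(commands=[0,0,0,0.3,1,0,30,0,0,0,0.3,1,0,30,0,0,0,0.3,1,0,30,0,0,0,0.3,1,0,30,0,0,0,0.3,1,0,30])

```text
time: 19.7
position: [0.5391, 0.0968, 0.2166]
eef_rot: [-3.139, -0.0, 1.761]
ft_force: [0.4, -1.7, -1.4]
gripper_width: 0.607
grasp_force: 63.3
```

Call:
servo_tool(commands=[0,0,0,0.3,1,0,30,0,0,0,0.3,1,0,30,0,0,0,0.25,1,0,30,0,0,0,0,0,0.5,30,0,0,0,0,0,0.8,30])

```text
time: 20.2
position: [0.6088, 0.1316, 0.1844]
eef_rot: [-3.141, 0.0, 1.762]
ft_force: [-1.1, -1.1, -2.1]
gripper_width: 0.608
grasp_force: 63.4
```

Call:
servo_tool(commands=[0,0,0,0,0,0.8,30,0,0,0,0,0,0.8,30,0,0,0,0,0,0.8,30,0,0,0,0,0,0.5,30,0,0,0,0,0,0,30])

```text
time: 20.7
position: [0.6064, 0.1309, 0.1105]
eef_rot: [-3.136, 0.0, 1.761]
ft_force: [-0.1, -0.3, -0.8]
gripper_width: 0.606
grasp_force: 63.3
```

Run:
```python
from h import *
go([.608,.131,.078],1.762)
```

```text
shift [-0.01  0.07  1.3 ] turn_z -0.01 joints [ 0.21  0.5   1.74 -0.    0.91  0.02] t 20.7
```

Call:
servo_tool(commands=[0,0,0,0,0,0.8,30,0,0,0,0,0,0.4,30,0,0,0,0,0,0,30,0,0,0,0,0,0,60,0,0,0,0,0,0,70])

```text
time: 21.2
position: [0.6095, 0.1316, 0.0846]
eef_rot: [3.14, -0.0, 1.761]
ft_force: [-0.0, 1.2, -0.0]
gripper_width: 0.815
grasp_force: 0.0
```

Call:
servo_tool(commands=[0,0,0,0,0,0,70,0,0,0,0,0,-0.4,70,0,0,0,0,0,-1,70,0,0,0,0,0,-1,70,0,0,0,0,0,-1,70])

```text
time: 21.7
position: [0.6089, 0.1315, 0.1705]
eef_rot: [3.141, -0.0, 1.761]
ft_force: [0.4, 0.7, -0.5]
gripper_width: 0.817
grasp_force: 0.0
```

Call:
servo_tool(commands=[0,0,0,0.5,-1,-1,85,0,0,0,0.5,-1,-1,85,0,0,0,0.5,-1,0,85,0,0,0,0.5,-1,0,85,0,0,0,0.5,-1,0,85])

```text
time: 22.2
position: [0.4734, 0.1694, 0.2199]
eef_rot: [3.14, -0.0, 1.761]
ft_force: [-0.1, 0.1, 0.7]
gripper_width: 0.994
grasp_force: 0.0
```

Call:
servo_tool(commands=[0,0,-1,0,0,0,85,0,0,-1,0,0,0,85,0,0,-1,0,0,0,85,0,0,-1,0,0,0,85,0,0,-1,0,0,0,85])

```text
time: 22.7
position: [0.4744, 0.1693, 0.2197]
eef_rot: [3.14, 0.0, 2.29]
ft_force: [0.1, 0.1, 0.7]
gripper_width: 0.999
grasp_force: 0.0
```

Run:
```python
from h import *
go([.426,.336,.15],2.5)
for n in("top","wrist"):
    ci=viewer.camera_info(n); im=viewer.grab_frame(n); cv2.imwrite(f"pics/{n}8.png",im); np.save(f"{n}8.npy",ci,allow_pickle=True)
    for k,lo,hi,z in(("green",(33,100,30),(80,255,255),.024),("yellow",(20,150,60),(34,255,255),.066),("other",(125,60,40),(179,255,255),.024),("orange",(5,200,100),(16,255,255),.024)):
        for c,s,ct in blobs(im,lo,hi,150):
            if len(ct)>5:print(n,k,c.round(),s[4],s[:4],[np.round(x,3) for x in longdir(ci,ct,z)])
```

```text
shift [6.29 2.93 2.79] turn_z -2.01 joints [ 0.34  0.19  1.91  0.    1.04 -0.38] t 22.7
top green [240.   7.] 338 [227   0  26  17] [array([ 1.54 , -0.202]), np.float64(99.645), np.float64(87.488), np.float64(0.724)]
top green [569. 125.] 178 [563 115  16  22] [array([ 0.555, -0.995]), np.float64(94.358), np.float64(35.955), np.float64(-1.007)]
top green [578. 201.] 457 [547 182  68  39] [array([ 0.3  , -0.844]), np.float64(264.379), np.float64(35.642), np.float64(-1.51)]
top green [208. 322.] 254 [200 313  17  20] [array([0.426, 0.336]), np.float64(53.64), np.float64(44.264), np.float64(-0.481)]
top yellow [94. 44.] 626 [78 21 32 43] [array([1.547, 0.342]), np.float64(194.075), np.float64(80.232), np.float64(-0.041)]
top other [184. 225.] 536 [158 214  53  23] [array([0.744, 0.293]), np.float64(194.904), np.float64(39.368), np.float64(1.412)]
top other [239. 303.] 251 [230 295  20  17] [array([0.44 , 0.237]), np.float64(52.745), np.float64(46.694), np.float64(0.961)]
top other [172. 347.] 271 [163 339  20  18] [array([0.401, 0.449]), np.float64(52.521), np.float64(45.551), np.float64(1.545)]
top orange [234. 349.] 229 [226 340  17  19] [array([0.325, 0.298]), np.float64(51.01), np.float64(42.151), np.float64(-0.022)]
wrist green [421.  19.] 2430 [389   0  66  48] [array([0.432, 0.329]), np.float64(49.753), np.float64(32.736), np.float64(0.656)]
wrist green [319. 428.] 2138 [293 402  52  51] [array([ 0.626, -0.008]), np.float64(67.82), np.float64(55.025), np.float64(-1.035)]
wrist yellow [409. 358.] 3751 [378 320  62  75] [array([0.609, 0.13 ]), np.float64(77.93), np.float64(53.018), np.float64(-0.85)]
wrist other [345. 123.] 3287 [311  92  70  63] [array([0.439, 0.237]), np.float64(55.775), np.float64(45.05), np.float64(1.195)]
wrist other [598. 329.] 4392 [546 278  94  98] [array([0.748, 0.253]), np.float64(111.346), np.float64(62.188), np.float64(-1.412)]
```

View pics/wrist8.png

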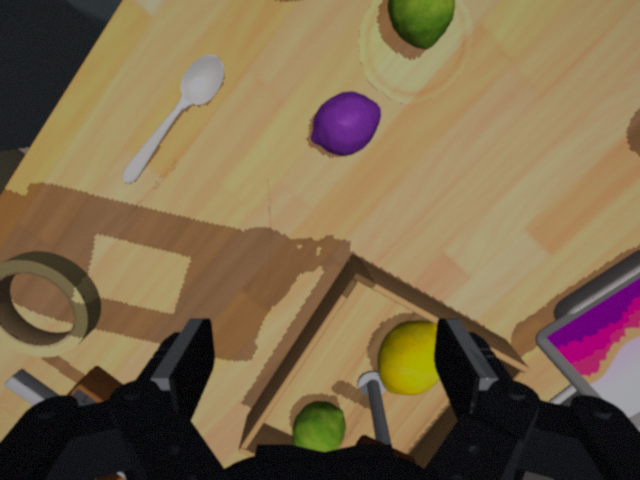

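The wrist view shows the lemon at (410,358) and the first lime at (319,428), both in the tray. The remaining lime is at (421,19), with the purple look-alike at (345,123).

Call:
servo_tool(commands=[0,0,0,1,0.5,0,85,0,0,0,1,0.5,0,85,0,0,0,1,0.5,0,85,0,0,0,1,0.5,0,85,0,0,0,1,0.5,0,85])

```text
time: 23.3
position: [0.4393, 0.3057, 0.2193]
eef_rot: [3.141, 0.0, 2.282]
ft_force: [-0.3, -1.0, 0.4]
gripper_width: 0.997
grasp_force: 0.0
```

Call:
servo_tool(commands=[0,0,0,1,0.43,0,85,0,0,0,0.3,0,0.5,85,0,0,-1,0,0,1,85,0,0,-1,0,0,0.8,85,0,0,0,0,0,0,85])

```text
time: 23.8
position: [0.4247, 0.3343, 0.1584]
eef_rot: [-3.136, -0.001, 2.494]
ft_force: [0.4, 0.4, 0.5]
gripper_width: 0.995
grasp_force: 0.0
```

Run:
```python
from h import *
go([.426,.336,.018],2.5)
for n in("wrist",):
    ci=viewer.camera_info(n); im=viewer.grab_frame(n); cv2.imwrite(f"pics/{n}9.png",im)
    for k,lo,hi,z in(("green",(33,100,30),(80,255,255),.024),("other",(125,60,40),(179,255,255),.024)):
        for c,s,ct in blobs(im,lo,hi,150):
            if len(ct)>5:print(n,k,c.round(),s[4],s[:4],[np.round(x,3) for x in longdir(ci,ct,z)])
```

```text
shift [-0.01  0.12  5.61] turn_z -0.05 joints [ 0.66  0.32  1.89 -0.    0.94 -0.26] t 23.8
wrist green [324. 232.] 3772 [292 192  64  80] [array([0.424, 0.336]), np.float64(55.755), np.float64(44.814), np.float64(-0.601)]
wrist other [443. 100.] 5371 [403  59  82  83] [array([0.4  , 0.449]), np.float64(55.595), np.float64(46.2), np.float64(-1.489)]
wrist other [236. 321.] 3157 [200 291  71  64] [array([0.441, 0.238]), np.float64(56.343), np.float64(48.609), np.float64(-1.127)]
```

Call:
servo_tool(commands=[0,0,0,0,0.05,1,80,0,0,0,0,0,1,80,0,0,0,0,0,1,80,0,0,0,0,0,1,80,0,0,0,0,0,0.8,80])

```text
time: 24.35
position: [0.4278, 0.337, 0.041]
eef_rot: [3.141, 0.0, 2.489]
ft_force: [-0.6, -0.7, 0.2]
gripper_width: 0.938
grasp_force: 0.0
```

Call:
servo_tool(commands=[0,0,0,0,0,0.6,80,0,0,0,0,0,0.4,80,0,0,0,0,0,0.1,80,0,0,0,0,0,0,80,0,0,0,0,0,0,80])

```text
time: 24.85
position: [0.4277, 0.3375, 0.0143]
eef_rot: [3.14, 0.0, 2.494]
ft_force: [0.8, -0.5, -0.3]
gripper_width: 0.936
grasp_force: 0.0
```

Run:
```python
from h import *
go([.425,.336,.018],2.5)
```

```text
shift [ 0.05 -0.11 -0.15] turn_z -0.06 joints [ 0.67  0.55  1.95  0.    0.64 -0.26] t 24.9
```

Call:
servo_tool(commands=[0,0,0,0,-0.1,-0.15,80,0,0,0,0,0,0,30,0,0,0,0,0,0,30,0,0,0,0,0,0,30,0,0,0,0,0,0,30])

```text
time: 25.35
position: [0.4259, 0.3354, 0.0183]
eef_rot: [3.141, 0.0, 2.495]
ft_force: [-2.7, -1.9, 13.7]
gripper_width: 0.525
grasp_force: 59.2
```

Call:
servo_tool(commands=[0,0,0,0,0,-1,30,0,0,0,0,0,-1,30,0,0,0,0,0,-1,30,0,0,0,0,0,-1,30,0,0,0,0,0,-1,30])

```text
time: 25.85
position: [0.4255, 0.335, 0.1433]
eef_rot: [-3.142, -0.0, 2.495]
ft_force: [0.2, 0.7, -1.4]
gripper_width: 0.52
grasp_force: 61.6
```

Call:
servo_tool(commands=[0,0,1,0,0,-1,30,0,0,1,0,0,-1,30,0,0,1,0,0,-1,30,0,0,1,0,0,0,30,0,0,1,0,0,0,30])

```text
time: 26.35
position: [0.426, 0.3354, 0.2183]
eef_rot: [3.14, -0.001, 1.967]
ft_force: [-0.3, 0.2, -0.8]
gripper_width: 0.519
grasp_force: 61.6
```

Call:
servo_tool(commands=[0,0,1,0,0,0,30,0,0,1,0,0,0,30,0,0,0,0,0,0,30,0,0,0,0,0,0,30,0,0,0,0,0,0,30])

```text
time: 26.85
position: [0.4256, 0.3351, 0.2172]
eef_rot: [-3.141, 0.0, 1.764]
ft_force: [-0.2, -0.1, -0.3]
gripper_width: 0.517
grasp_force: 61.6
```

Run:
```python
from h import *
go([.61853896,.08007346,.2],1.762)
ci=viewer.camera_info("top"); im=viewer.grab_frame("top"); 
for k,lo,hi,z in(("green",(33,100,30),(80,255,255),.062),("yellow",(20,120,60),(36,255,255),.066)):
    for c,s,ct in blobs(im,lo,hi,100):
        p=ray(ci,c,z)[0]
        if .4<p[0]<.8 and abs(p[1])<.5: 
            q=p[:2]-[.6185,.0801]; a=-1.372; print(k,c.round(),s[4],p.round(3),"caddy",(q@[np.cos(a),np.sin(a)]).round(3),(q@[-np.sin(a),np.cos(a)]).round(3))
cv2.imwrite("pics/top10c.png",cv2.resize(im[150:350,150:350],None,fx=3,fy=3,interpolation=cv2.INTER_CUBIC))
```

```text
shift [-11.49   5.62   0.69] turn_z 0.02 joints [0.66 0.25 1.84 0.   1.05 0.47] t 26.9
```

View pics/top10c.png

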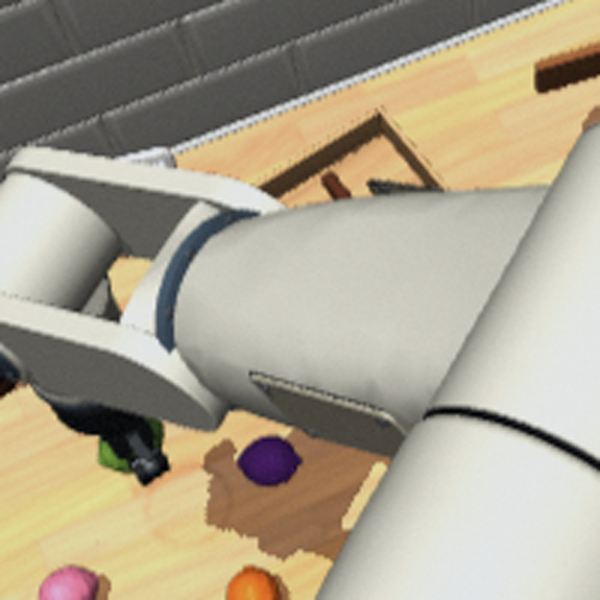

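The crop shows the lime in the gripper, but the forearm hides the caddy. I use the previous wrist picture for the tray contents.

Run:
```python
from h import *
ci=np.load("wrist8.npy",allow_pickle=True).item(); a=-1.372
for n,uv,z in(("lime",(319,428),.062),("lemon",(409,358),.066),("cornerA",(350,256),.078),("cornerB",(523,369),.078),("post",(369,381),.038)):
    p=ray(ci,uv,z)[0,:2]; q=p-[.6185,.0801]; print(n,p.round(3),(q@[np.cos(a),np.sin(a)]).round(3),(q@[-np.sin(a),np.cos(a)]).round(3))
```

```text
lime [0.602 0.021] 0.055 -0.028
lemon [0.607 0.131] -0.052 -0.001
cornerA [0.503 0.169] -0.11 -0.096
cornerB [0.678 0.191] -0.097 0.08
post [0.616 0.078] 0.002 -0.003
```

Call:
servo_tool(commands=[0,0,0,-1,0.5,0,30,0,0,0,-1,0.5,0,30,0,0,0,-1,0.5,0,30,0,0,0,-1,0.5,0,30,0,0,0,-1,0.5,0,30])

```text
time: 27.4
position: [0.5113, 0.2233, 0.2173]
eef_rot: [3.141, -0.0, 1.763]
ft_force: [0.5, 0.3, -1.1]
gripper_width: 0.52
grasp_force: 61.6
```

Call:
servo_tool(commands=[0,0,0,-1,0.5,0,30,0,0,0,-1,0.5,0,30,0,0,0,-1,0.5,0,30,0,0,0,-1,0.5,0,30,0,0,0,-1,0.5,0,30])

```text
time: 27.9
position: [0.5964, 0.1124, 0.2172]
eef_rot: [-3.142, -0.0, 1.763]
ft_force: [-0.8, 0.3, -0.4]
gripper_width: 0.517
grasp_force: 61.6
```

Call:
servo_tool(commands=[0,0,0,-1,0.5,0,30,0,0,0,-1,0.5,0,30,0,0,0,-1,0.5,0,30,0,0,0,-0.7,0.4,0,30,0,0,0,0,0,0,30])

```text
time: 28.4
position: [0.6613, 0.0297, 0.217]
eef_rot: [3.141, 0.0, 1.76]
ft_force: [-0.2, 0.4, -1.0]
gripper_width: 0.518
grasp_force: 61.6
```

Run:
```python
from h import *
go([.6617,.0327,.080],1.77)
ci=viewer.camera_info("wrist"); im=viewer.grab_frame("wrist"); cv2.imwrite("pics/w11.png",im); np.save("w11.npy",ci,allow_pickle=True)
```

```text
shift [0.12 0.03 5.48] turn_z -0.09 joints [ 0.04  0.43  1.57 -0.    1.14 -0.15] t 28.4
```

View pics/w11.png

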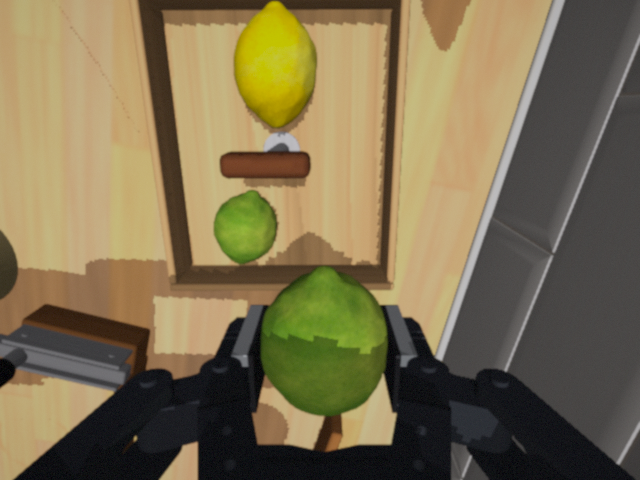

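The tray holds the lemon at (275,65) and the first lime at (245,227). The bar runs from (221,165) to (309,165). The near end edge runs from (172,283) to (393,286).

Run:
```python
from h import *
ci=np.load("w11.npy",allow_pickle=True).item()
e=ray(ci,[(171,283),(394,286)],.078)[:,:2]; d=e[1]-e[0]; L=np.linalg.norm(d); d/=L; xc=np.array([d[1],-d[0]])
c=e.mean(0)-.102*xc; b=ray(ci,[(221,165),(309,166)],.126)[:,:2]
print(L,"c",c,"xhead",np.arctan2(*xc[::-1]),"bar",b.mean(0),np.linalg.norm(b[1]-b[0]),np.arctan2(*(b[1]-b[0])[::-1]))
l=ray(ci,[245,227],.062)[0,:2]-c; print("lime",l@xc,l@d); print(c+.055*xc+.033*d)
```

```text
0.16897125598092563 c [0.62128714 0.08473387] xhead -1.3957243769256862 bar [0.61914213 0.07763333] 0.049510847155794804 0.17873895311578758
lime 0.06173419488595358 -0.02958568092399536
[0.66336255 0.03632251]
```

Call:
servo_tool(commands=[0,0,0,0.1,0,0.8,30,0,0,0,0,0,0.8,30,0,0,0,0,0,0.8,30,0,0,0,0,0,0.8,30,0,0,0,0,0,0.8,30])

```text
time: 28.95
position: [0.6587, 0.0352, 0.1166]
eef_rot: [-3.141, -0.0, 1.763]
ft_force: [0.4, 0.8, -0.7]
gripper_width: 0.52
grasp_force: 61.6
```

Call:
servo_tool(commands=[0,0,0,0,0,0.7,30,0,0,0,0,0,0.5,30,0,0,0,0,0,0.3,30,0,0,0,0,0,0,30,0,0,0,0,0,0,30])

```text
time: 29.45
position: [0.6598, 0.0342, 0.0804]
eef_rot: [3.141, 0.0, 1.762]
ft_force: [-0.2, -0.1, 0.5]
gripper_width: 0.518
grasp_force: 61.6
```

Run:
```python
from h import *
go([.662,.034,.080],1.77)
```

```text
shift [-0.03  0.09  0.01] turn_z -0.08 joints [ 0.05  0.58  1.67  0.    0.89 -0.14] t 29.4
```

Call:
servo_tool(commands=[0,0,0,0,0,0,50,0,0,0,0,0,0,55,0,0,0,0,0,0,55,0,0,0,0,0,-0.3,55,0,0,0,0,0,-0.8,55])

```text
time: 29.95
position: [0.6582, 0.0339, 0.1064]
eef_rot: [-3.139, -0.0, 1.761]
ft_force: [-0.0, 0.3, -0.3]
gripper_width: 0.645
grasp_force: 0.0
```

Call:
servo_tool(commands=[0,0,0,0,0,-1,55,0,0,0,0,0,-1,55,0,0,0,0,0,-1,55,0,0,0,0,0,-1,55,0,0,0,-1,0,-0.7,55])

```text
time: 30.45
position: [0.6645, 0.0113, 0.2276]
eef_rot: [3.139, -0.001, 1.764]
ft_force: [0.4, -1.3, -0.8]
gripper_width: 0.64
grasp_force: 0.0
```

Run:
```python
from h import *
go([.619,.079,.2],.19)
ci=viewer.camera_info("wrist"); im=viewer.grab_frame("wrist"); cv2.imwrite("pics/w12.png",im); np.save("w12.npy",ci,allow_pickle=True)
for k,lo,hi,z in(("green",(33,100,30),(80,255,255),.062),("yellow",(20,150,60),(34,255,255),.066)):
    for c,s,ct in blobs(im,lo,hi,300): print(k,c.round(),ray(ci,c,z).round(3))
```

```text
shift [ 3.01 -1.27  1.1 ] turn_z -14.97 joints [ 0.01  0.43  1.56  0.    1.16 -0.18] t 30.4
green [324. 191.] [[0.66  0.037 0.062]]
green [246. 200.] [[0.603 0.019 0.062]]
yellow [276.  44.] [[0.61  0.13  0.066]]
```

View pics/w12.png

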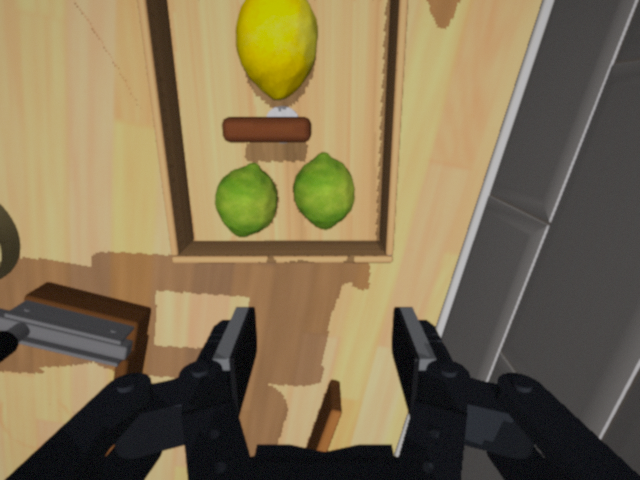

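All three fruit lie in the tray: limes at (246,200) and (324,191), lemon at (277,44). The bar is at (267,129). Next I grip the bar.

Call:
servo_tool(commands=[0,0,0,1,-0.4,0,50,0,0,0,1,-0.4,0,50,0,0,0,1,-0.4,0,50,0,0,1,0,0,0,50,0,0,1,0,0,0,50])

```text
time: 31.0
position: [0.6201, 0.0782, 0.2255]
eef_rot: [3.141, -0.0, 1.549]
ft_force: [-0.1, 0.1, 0.1]
gripper_width: 0.588
grasp_force: 0.0
```

Call:
servo_tool(commands=[0,0,1,0,0,0,50,0,0,1,0,0,0,50,0,0,1,0,0,0,50,0,0,1,0,0,0,50,0,0,1,0,0,0,50])

```text
time: 31.5
position: [0.6205, 0.0773, 0.2253]
eef_rot: [3.141, -0.0, 1.024]
ft_force: [0.4, 0.6, 0.0]
gripper_width: 0.582
grasp_force: 0.0
```

Call:
servo_tool(commands=[0,0,1,0,0,0,50,0,0,1,0,0,0,50,0,0,1,0,0,0,50,0,0,1,0,0,0,50,0,0,1,0,0,0,50])

```text
time: 32.0
position: [0.6205, 0.0773, 0.2253]
eef_rot: [3.141, -0.0, 0.5]
ft_force: [0.1, 0.8, -1.1]
gripper_width: 0.591
grasp_force: 0.0
```

Call:
servo_tool(commands=[0,0,1,0,0,0,50,0,0,1,0,0,0,50,0,0,1,0,0,0,50,0,0,0,0,0,0,50,0,0,0,0,0,0,50])

```text
time: 32.5
position: [0.6206, 0.0774, 0.2251]
eef_rot: [3.142, -0.0, 0.194]
ft_force: [-0.5, -0.6, -0.1]
gripper_width: 0.587
grasp_force: 0.0
```

Run:
```python
from h import *
c0=np.load("w12.npy",allow_pickle=True).item()
b=ray(c0,[(223,129),(311,130)],.126)[:,:2]; t=b.mean(0); print("w12 bar",t,np.arctan2(*(b[1]-b[0])[::-1]))
go([*t,.118],.19)
ci=viewer.camera_info("wrist"); im=viewer.grab_frame("wrist"); cv2.imwrite("pics/w13.png",im); np.save("w13.npy",ci,allow_pickle=True)
p=project(ci,[[*t,.126]])[0]; print(p)
for c,s,ct in blobs(im,(0,90,20),(14,220,120),300): 
    if np.hypot(*(c-p))<120: print(c,s,[np.round(x,3) for x in longdir(ci,ct,.126)], cv2.minAreaRect(ct))
```

```text
w12 bar [0.61924021 0.0780394 ] 0.18236995386648688
shift [-0.05 -0.04  4.28] turn_z 0.03 joints [ 0.12  0.37  1.65 -0.    1.12  1.5 ] t 32.5
[324.70053883 253.07594502]
[324.60171731 251.88573316] [ 314  214   22   78 1514] [array([0.619, 0.078]), np.float64(62.057), np.float64(13.386), np.float64(0.188)] ((324.5, 252.5), (77.0, 21.0), 90.0)
```

Call:
servo_tool(commands=[0,0,0,-0.05,-0.05,1,50,0,0,0,0,0,1,50,0,0,0,0,0,1,50,0,0,0,0,0,0.8,50,0,0,0,0,0,0.3,50])

```text
time: 33.05
position: [0.6178, 0.0782, 0.1203]
eef_rot: [-3.141, 0.003, 0.193]
ft_force: [-1.2, 0.7, -0.0]
gripper_width: 0.583
grasp_force: 0.0
```

Run:
```python
from h import *
go([.619,.078,.118],.188)
```

```text
shift [0.04 0.02 0.09] turn_z 0.04 joints [ 0.12  0.48  1.73 -0.    0.93  1.5 ] t 33.0
```

Call:
servo_tool(commands=[0,0,0,0,0,0.08,5,0,0,0,0,0,0,5,0,0,0,0,0,0,5,0,0,0,0,0,0,5,0,0,0,0,0,0,5])

```text
time: 33.55
position: [0.6198, 0.0785, 0.1214]
eef_rot: [3.141, -0.002, 0.191]
ft_force: [0.3, 0.8, 4.7]
gripper_width: 0.149
grasp_force: 60.7
```

Call:
servo_tool(commands=[0,0,0.4,0.15,0,0,5,0,0,0.6,0.2,0,0,5,0,0,0.6,0.2,0,0,5,0,0,0.6,0.1,0,0,5,0,0,0.5,0,0,0,5])

```text
time: 34.05
position: [0.6364, 0.0805, 0.1214]
eef_rot: [-3.141, -0.002, -0.094]
ft_force: [0.0, 0.5, 4.2]
gripper_width: 0.151
grasp_force: 61.0
```

Run:
```python
from h import *
go([.6005,-.2695,.118],-.098); print(sensors.state()["ft_force"],sensors.state()["grasp_force"],sensors.state()["gripper_width"])
```

```text
shift [-0.11 14.07  0.13] turn_z 0.04 joints [ 0.12  0.51  1.69 -0.    0.94  1.79] t 34.0
[3.86831680e-03 4.64707398e-01 4.15231936e+00] 60.960445404052734 0.150950667509703
```

Call:
servo_tool(commands=[0,0,0.05,-0.05,0.4,0,5,0,0,0,-0.05,0.6,0,5,0,0,0,0,0.7,0,5,0,0,0,0,0.7,0,5,0,0,0,0,0.6,0,5])

```text
time: 34.55
position: [0.6257, 0.0051, 0.1214]
eef_rot: [-3.141, -0.001, -0.096]
ft_force: [-0.7, 2.6, 6.9]
gripper_width: 0.148
grasp_force: 61.2
```

Call:
servo_tool(commands=[0,0,0,0,0.6,0,5,0,0,0,0,0.6,0,5,0,0,0,0,0.4,0,5,0,0,0,0,0,0,5,0,0,0,0,0,0,5])

```text
time: 35.05
position: [0.6219, -0.035, 0.1214]
eef_rot: [3.141, -0.002, -0.097]
ft_force: [-1.0, -0.8, 7.1]
gripper_width: 0.152
grasp_force: 61.2
```

Run:
```python
from h import *
s=sensors.state(); print(s["ft_force"],s["grasp_force"],s["gripper_width"])
go([.6005,-.2695,.1214],-.098)
ci=viewer.camera_info("wrist"); im=viewer.grab_frame("wrist"); cv2.imwrite("pics/w14.png",im); np.save("w14.npy",ci,allow_pickle=True)
```

```text
[-0.965838   -0.84868304  7.0859875 ] 61.223387718200684 0.1519293206411595
shift [0.05 9.42 0.  ] turn_z 0.01 joints [-0.06  0.48  1.74 -0.    0.92  1.61] t 35.0
```

View pics/w14.png

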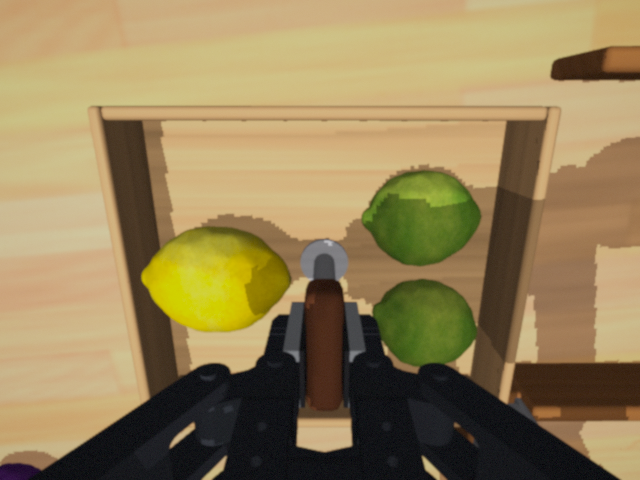

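Run:
```python
from h import *
ci=np.load("w14.npy",allow_pickle=True).item(); a=-1.669
for n,uv,z in(("caddy far L",(92,107),.078),("caddy far R",(558,108),.078),("caddy near L",(152,424),.078),("rail far inner base",(600,80),0),("rail far inner base2",(638,80),0),("rail near inner base",(560,364),0),("near base2",(638,364),0),("near top",(540,407),.05),("near top2",(638,407),.05),("far tip base",(553,76),0)):
    q=ray(ci,uv,z)[0,:2]-[.6005,-.2695]; print(n,(q@[np.cos(a),np.sin(a)]).round(4),(q@[-np.sin(a),np.cos(a)]).round(4))
```

```text
caddy far L -0.3351 0.0826
caddy far R -0.1382 0.0826
caddy near L -0.3329 -0.0846
rail far inner base -0.0718 0.0994
rail far inner base2 -0.0491 0.0994
rail near inner base -0.0568 -0.1008
near base2 0.0027 -0.1007
near top -0.099 -0.0971
near top2 -0.0365 -0.097
far tip base -0.1004 0.1015
```

The caddy sits square to the bay. By measurement the rails are symmetric about the caddy to 1-2 mm, so I roll it in.

Call:
servo_tool(commands=[0,0,0,0.05,0.4,0,5,0,0,0,0,0.5,0,5,0,0,0,0,0.5,0,5,0,0,0,0,0.5,0,5,0,0,0,0,0.5,0,5])

```text
time: 35.6
position: [0.6175, -0.0944, 0.1214]
eef_rot: [-3.141, -0.002, -0.096]
ft_force: [0.6, 2.6, 6.1]
gripper_width: 0.146
grasp_force: 61.1
```

Call:
servo_tool(commands=[0,0,0,0,0.5,0,5,0,0,0,0,0.5,0,5,0,0,0,0,0.5,0,5,0,0,0,0,0.5,0,5,0,0,0,0,0.5,0,5])

```text
time: 36.1
position: [0.6114, -0.1567, 0.1214]
eef_rot: [-3.141, -0.002, -0.096]
ft_force: [0.8, 2.7, 5.5]
gripper_width: 0.151
grasp_force: 61.1
```

Call:
servo_tool(commands=[0,0,0,0,0.5,0,5,0,0,0,0,0.5,0,5,0,0,0,0,0.5,0,5,0,0,0,0,0.5,0,5,0,0,0,0,0.5,0,5])

```text
time: 36.6
position: [0.6052, -0.2189, 0.1214]
eef_rot: [-3.142, -0.002, -0.096]
ft_force: [1.0, 2.0, 7.3]
gripper_width: 0.153
grasp_force: 61.2
```

Run:
```python
from h import *
s=sensors.state(); print(s["ft_force"],s["grasp_force"],s["gripper_width"])
go([.6005,-.2695,.1214],-.098)
```

```text
[1.00565145 1.98159109 7.29143328] 61.16264462471008 0.15255427908298233
shift [ 0.01  2.03 -0.  ] turn_z 0.02 joints [-0.35  0.51  1.69  0.    0.94  1.32] t 36.6
```

Call:
servo_tool(commands=[0,0,0,0,0.5,0,5,0,0,0,0,0.5,0,5,0,0,0,0,0.5,0,5,0,0,0,0,0.4,0,5,0,0,0,0,0.2,0,5])

```text
time: 37.1
position: [0.6, -0.2718, 0.1214]
eef_rot: [3.141, -0.002, -0.097]
ft_force: [0.8, 1.6, 6.5]
gripper_width: 0.154
grasp_force: 61.2
```

Call:
servo_tool(commands=[0,0,0,0,0,0,5,0,0,0,0,0,0,5,0,0,0,0,0,0,30,0,0,0,0,0,0,50,0,0,0,0,0,0,50])

```text
time: 37.6
position: [0.5992, -0.2703, 0.12]
eef_rot: [-3.141, 0.001, -0.097]
ft_force: [-0.2, 0.4, 0.1]
gripper_width: 0.588
grasp_force: 0.0
```

Call:
servo_tool(commands=[0,0,0,0,0,-0.5,50,0,0,0,0,0,-1,50,0,0,0,0,0,-1,50,0,0,0,0,0,-1,50,0,0,0,0,0,-1,50])

```text
time: 38.1
position: [0.5997, -0.2703, 0.2347]
eef_rot: [3.141, -0.0, -0.097]
ft_force: [0.2, -0.1, 0.6]
gripper_width: 0.583
grasp_force: 0.0
```

Run:
```python
from h import *
go([.6005,-.2695,.1214],-.098)
ci=viewer.camera_info("wrist"); im=viewer.grab_frame("wrist"); cv2.imwrite("pics/w15.png",im); np.save("w15.npy",ci,allow_pickle=True)
a=-1.669
for c,s,ct in blobs(im,(0,90,20),(14,220,120),300):
    q=ray(ci,c,.126)[0,:2]-[.6005,-.2695]; print(c,s,(q@[np.cos(a),np.sin(a)]).round(4),(q@[-np.sin(a),np.cos(a)]).round(4))
```

```text
shift [ 0.03 -0.04  4.53] turn_z 0.01 joints [-0.43  0.41  1.57 -0.    1.17  1.24] t 38.1
[464.487946   207.21600771] [ 454  155   22  108 1037] 0.0877 0.025
[325.6809593 245.09375  ] [ 316  209   20   75 1376] 0.0005 -0.0003
```

View pics/w15.png

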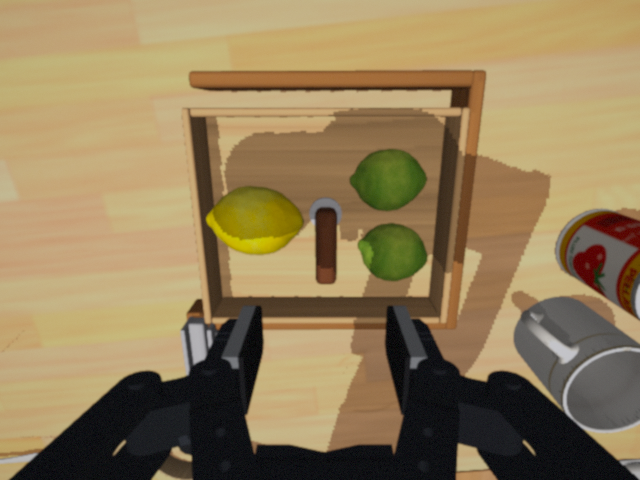

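The caddy is parked in the bay, with the bar at (326,245). The fruit are inside and the back rail's outer edge runs from (485,72) to (456,327). I check the depth numerically.

Run:
```python
from h import *
ci=np.load("w15.npy",allow_pickle=True).item(); a=-1.669
for n,uv,z in(("back outer top (0.122,.111)",(485,72),.05),("back outer top near (.122,-.111)",(456,327),.05),("far rail end (-.103,.111)",(190,73),.05),("caddy FL",(183,109),.078),("caddy FR",(467,109),.078),("caddy NR",(440,327),.078),("caddy NL",(205,328),.078)):
    q=ray(ci,uv,z)[0,:2]-[.6005,-.2695]; print(n,(q@[np.cos(a),np.sin(a)]).round(4),(q@[-np.sin(a),np.cos(a)]).round(4))
# knob drawn: bay (-.117,-.190)
x=np.array([np.cos(a),np.sin(a)]);y=np.array([-x[1],x[0]]); print("knob by bay",np.array([.6005,-.2695])-.117*x-.19*y)
```

```text
back outer top (0.122,.111) 0.1191 0.1101
back outer top near (.122,-.111) 0.1213 -0.1059
far rail end (-.103,.111) -0.1006 0.109
caddy FL -0.0992 0.0835
caddy FR 0.099 0.0838
caddy NR 0.097 -0.0893
caddy NL -0.1005 -0.0906
knob by bay [ 0.42288681 -0.134435  ]
```

Run:
```python
from h import *
go([.4223,-.136,.235],1.473)
```

```text
shift [-7.66 -4.69  0.12] turn_z -14.99 joints [-0.43  0.41  1.56 -0.    1.17  1.24] t 38.1
```

Call:
servo_tool(commands=[0,0,-1,0,0,0,50,0,0,-1,0,0,0,50,0,0,-1,0,0,0,50,0,0,-1,0,0,0,50,0,0,-1,0,0,0,50])

```text
time: 38.65
position: [0.5997, -0.2703, 0.2335]
eef_rot: [3.141, -0.0, 0.431]
ft_force: [-0.5, -0.4, -0.4]
gripper_width: 0.585
grasp_force: 0.0
```

Call:
servo_tool(commands=[0,0,-1,0,0,0,50,0,0,-1,0,0,0,50,0,0,-1,0,0,0,50,0,0,-1,0,0,0,50,0,0,-1,0,0,0,50])

```text
time: 39.15
position: [0.5997, -0.2703, 0.2335]
eef_rot: [3.141, -0.0, 0.955]
ft_force: [0.0, 0.5, 1.2]
gripper_width: 0.588
grasp_force: 0.0
```

Call:
servo_tool(commands=[0,0,-1,0,0,0,50,0,0,-1,0,0,0,50,0,0,-1,0,0,0,50,0,0,-1,0,0,0,50,0,0,-1,0,0,0,50])

```text
time: 39.65
position: [0.5998, -0.2703, 0.2335]
eef_rot: [3.141, 0.0, 1.478]
ft_force: [-0.8, 0.3, 0.3]
gripper_width: 0.589
grasp_force: 0.0
```

Run:
```python
from h import *
go([.4223,-.136,.235],1.473)
```

```text
shift [ 4.69 -7.56 -0.06] turn_z 0.05 joints [-0.43  0.41  1.57 -0.    1.16 -0.33] t 39.6
```

Call:
servo_tool(commands=[0,0,0.05,0.6,-1,0,50,0,0,0,0.6,-1,0,50,0,0,0,0.6,-1,0,50,0,0,0,0.6,-1,0,50,0,0,0,0.6,-1,0,50])

```text
time: 40.15
position: [0.482, -0.1824, 0.2334]
eef_rot: [3.141, 0.0, 1.468]
ft_force: [0.1, 0.4, 0.8]
gripper_width: 0.584
grasp_force: 0.0
```

Call:
servo_tool(commands=[0,0,0,0.6,-1,0,50,0,0,0,0.6,-1,0,50,0,0,0,0.5,-0.5,0,50,0,0,0,0,0,0.5,50,0,0,0,0,0,0.5,50])

```text
time: 40.65
position: [0.4263, -0.1346, 0.2077]
eef_rot: [3.139, 0.001, 1.469]
ft_force: [-0.3, -1.1, 0.1]
gripper_width: 0.587
grasp_force: 0.0
```

Run:
```python
from h import *
go([.4223,-.136,.087],1.473)
ci=viewer.camera_info("wrist"); im=viewer.grab_frame("wrist"); cv2.imwrite("pics/w16.png",im)
P=project(ci,[[.4223,-.136,.106]])[0]; print(P)
for c,s,ct in blobs(im,(0,0,0),(180,255,60),100):
    if np.hypot(*(c-P))<60: print(c,s,ray(ci,c,.106))
```

```text
shift [-0.07 -0.17  4.83] turn_z -0.04 joints [-0.31  0.11  2.04 -0.    0.99 -0.21] t 40.6
[316.99829699 253.82002762]
[318.34404537 244.98487713] [ 303  224   32   42 1058] [[ 0.42377736 -0.13018288  0.106     ]]
```

Call:
servo_tool(commands=[0,0,0,-0.05,-0.15,1,55,0,0,0,0,0,1,55,0,0,0,0,0,1,55,0,0,0,0,0,1,55,0,0,0,0,0,0.5,55])

```text
time: 41.2
position: [0.4208, -0.1355, 0.0926]
eef_rot: [-3.138, -0.001, 1.468]
ft_force: [0.1, 0.3, -0.0]
gripper_width: 0.645
grasp_force: 0.0
```

Run:
```python
from h import *
go([.4225,-.1355,.087],1.473)
```

```text
shift [0.01 0.07 0.22] turn_z -0.05 joints [-0.31  0.3   2.14 -0.    0.71 -0.21] t 41.2
```

Call:
servo_tool(commands=[0,0,0,0,0.05,0.2,50,0,0,0,0,0,0,10,0,0,0,0,0,0,10,0,0,0,0,0,0,10,0,0,0,0,0,0,10])

```text
time: 41.7
position: [0.423, -0.1357, 0.0908]
eef_rot: [3.14, 0.0, 1.468]
ft_force: [-0.3, -2.0, -1.4]
gripper_width: 0.238
grasp_force: 58.7
```

Call:
servo_tool(commands=[0,0,0,0,0,0,10,0,0,0,0,0,-0.3,10,0,0,0,0,0,-0.35,10,0,0,0,0,0,0,10,0,0,0,0,0,0,10])

```text
time: 42.2
position: [0.4227, -0.1355, 0.107]
eef_rot: [3.141, 0.0, 1.468]
ft_force: [-0.1, -3.3, -2.7]
gripper_width: 0.236
grasp_force: 58.9
```

Call:
servo_tool(commands=[0,0,0,0,0.5,0,10,0,0,0,0,0.5,0,10,0,0,0,0,0.5,0,10,0,0,0,0,0.5,0,10,0,0,0,0,0.05,0,10])

```text
time: 42.7
position: [0.4728, -0.1402, 0.1055]
eef_rot: [-3.137, -0.001, 1.469]
ft_force: [-6.8, -0.7, -3.0]
gripper_width: 0.238
grasp_force: 59.8
```

Run:
```python
from h import *
s=sensors.state(); print(s["ft_force"],s["grasp_force"],s["gripper_width"])
go([.4723,-.1407,.0876],1.474)
```

```text
[-6.77830491 -0.70309158 -3.03110545] 59.8111617565155 0.23759260733398854
shift [-0.02 -0.01  0.72] turn_z -0.05 joints [-0.29  0.34  2.02 -0.    0.78 -0.19] t 42.7
```

Call:
servo_tool(commands=[0,0,0,0,0,0,10,0,0,0,0,0,0.3,10,0,0,0,0,0,0.35,10,0,0,0,0,0,0,10,0,0,0,0,0,0,10])

```text
time: 43.2
position: [0.4726, -0.1401, 0.0903]
eef_rot: [-3.138, -0.001, 1.468]
ft_force: [-7.9, 0.4, 11.0]
gripper_width: 0.236
grasp_force: 61.2
```

Call:
servo_tool(commands=[0,0,0,0,0,0,50,0,0,0,0,0,0,50,0,0,0,0,0,0,50,0,0,0,0,0,-0.5,50,0,0,0,0,0,-1,50])

```text
time: 43.7
position: [0.4726, -0.1403, 0.1274]
eef_rot: [-3.138, -0.001, 1.468]
ft_force: [-0.5, -0.6, 0.9]
gripper_width: 0.587
grasp_force: 0.0
```

Call:
servo_tool(commands=[0,0,0,0,0,-1,50,0,0,0,0,0,-1,50,0,0,0,0,0,-1,50,0,0,0,-1,-0.5,-1,50,0,0,0,-1,-0.5,0,50])

```text
time: 44.2
position: [0.4454, -0.1888, 0.2321]
eef_rot: [3.135, 0.002, 1.47]
ft_force: [1.1, -0.5, -0.0]
gripper_width: 0.584
grasp_force: 0.0
```

Call:
servo_tool(commands=[0,0,0,-1,-0.2,0,50,0,0,0,-1,0,0,50,0,0,0,-1,0,0,50,0,0,0,0,0,0,50,0,0,0,0,0,0,50])

```text
time: 44.7
position: [0.4308, -0.262, 0.2283]
eef_rot: [3.141, -0.0, 1.467]
ft_force: [0.3, 1.8, 0.7]
gripper_width: 0.587
grasp_force: 0.0
```

Run:
```python
from h import *
go([.4725,-.1406,.24],1.473)
ci=viewer.camera_info("wrist"); im=viewer.grab_frame("wrist"); cv2.imwrite("pics/w17.png",im)
P=project(ci,[[.4725,-.1406,.106],[.6,-.27,.126]]); print(P)
for c,s,ct in blobs(im,(0,0,0),(180,255,60),100):
    if np.hypot(*(c-P[0]))<60: print("knob",c,s,ray(ci,c,.106))
```

```text
shift [ 5.    1.16 -0.46] turn_z -0.06 joints [-0.55  0.18  1.9   0.    1.06 -0.45] t 44.7
[[373.08465406  37.0928676 ]
 [592.67797618 236.7220238 ]]
knob [362.6772554  39.3570521] [ 277   19  134   44 1574] [[ 0.46639085 -0.14115488  0.106     ]]
```

View pics/w17.png

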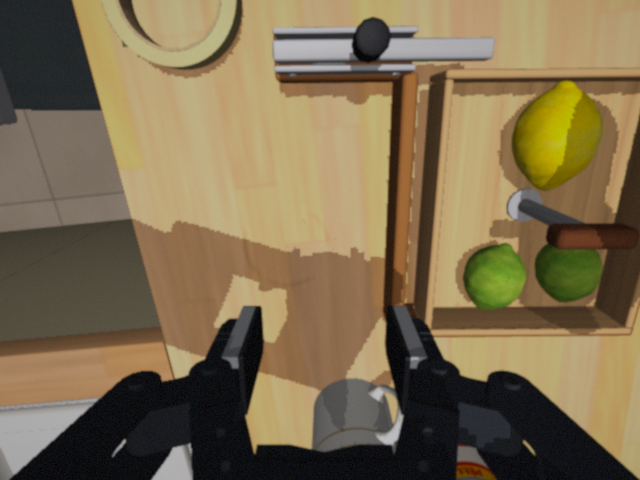

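The bolt is shot: the knob is at (371,38) and the bar reaches across the entrance to (492,48). The caddy's bar is at (592,236), as predicted for the home position. All three fruit are inside and the gripper is clear.

Run:
```python
from plant import order
print(order.job_done())
```

```text
the job is handed in; nothing more can be done
None
```

The job is handed in: both limes and the lemon (no garlic was visible) are in the caddy, which is rolled fully into the bay and bolted; the hand-in returned no verdict.

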